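Scrap the spent gas struts

TASK

Test the four gas struts in the blue rack by feel: press each rod in gently (10 N or so is enough, never as much as 60 N); a sound strut will not give and its rod stands out again, a spent one gives way and its rod stays in. Put both spent struts into the red scrap bin, each with its rod still pushed in (so grip the black tube, not the rod), and leave the sound ones seated in the rack. Do not shove the battery or the oil can about.

Things in the scene. Friction and masses are not known exactly. Their poses are not given: they have to be found in the camera images.
- rack: Fixed blue steel rack, base 210 x 330 mm, one gas strut in each of four slots at y -112.5, -37.5, 37.5, 112.5 mm. Origin: centre of the base's underside, on the table. The struts lean 35 degrees from vertical, tops towards the rack's -x (the robot); their lower ends rest at x +70, z +30 mm.
- rack_guide (a point): Middle of the rack's upper guide plate (5 mm thick, 84 mm up the struts from their lower ends; the lower one is at 24 mm). Its 24 mm square holes hold the 22 mm tubes with 1 mm play all round: a strut comes out only along its own axis, until its lower end has passed this plate (90 mm). Above it 51 mm of tube is free to grip.
- rack_lamp (a point): Middle of a fixed LED bar lamp over the rack, 20 mm thick, 325 mm long along the rack's y; 30 mm beyond (rack's +x) and 100 mm above the rod ends. A vertical gripper over a rod end hits it; one tilted in line with the struts clears it. Its two thin posts stand behind the struts, at the rack's x +115, y +/-158 mm.
- scrap_bin: Fixed red open scrap bin, 260 (x) x 180 (y) x 110 mm high outside, 4 mm walls and floor, rim rolled to 8 mm. Origin: centre of its underside, on the table. It stands to the left or the right of the rack; the battery stands on the other side.
- battery: Bystander: black car battery 242 x 175 mm, 189 mm high over its posts, 12 kg. Origin: centre of its underside.
- oil_can: Bystander: small red oil can, 76 mm wide, 112 mm high plus a thin brass spout up to 178 mm high that reaches 90 mm along its x. Origin: centre of its underside.
- strut_a: One of four look-alike gas struts, rod up: black tube 22 mm wide, 120 mm long, on a white lower end 18 mm long, 16 mm wide; 0.19 kg. Origin: the lower end; z runs up the axis. Slots change. Sound: its rod will not move under 20 N, then resists 2 N more per mm and springs back. Spent: yields at 3 to 6 N, and the rod (40 mm stroke, then a bump stop) stays where it is pushed.
- strut_a_rod: That strut's rod, 8 mm thick, with a white end fitting 16 mm wide, 18 mm long. Origin: centre of the fitting's flat upper end, on the axis, z up the axis: push here, along the axis. 200 mm from the strut's origin and 62 mm above the tube's end with the rod out, 160 and 22 mm with it fully in. To be pushed or squeezed with less than 60 N.
- strut_a_mid (a point): Middle of that strut's tube, 78 mm up its axis from its origin.
- strut_b: One of four look-alike gas struts, rod up: black tube 22 mm wide, 120 mm long, on a white lower end 18 mm long, 16 mm wide; 0.19 kg. Origin: the lower end; z runs up the axis. Slots change. Sound: its rod will not move under 20 N, then resists 2 N more per mm and springs back. Spent: yields at 3 to 6 N, and the rod (40 mm stroke, then a bump stop) stays where it is pushed.
- strut_b_rod: That strut's rod, 8 mm thick, with a white end fitting 16 mm wide, 18 mm long. Origin: centre of the fitting's flat upper end, on the axis, z up the axis: push here, along the axis. 200 mm from the strut's origin and 62 mm above the tube's end with the rod out, 160 and 22 mm with it fully in. To be pushed or squeezed with less than 60 N.
- strut_b_mid (a point): Middle of that strut's tube, 78 mm up its axis from its origin.
- strut_c: One of four look-alike gas struts, rod up: black tube 22 mm wide, 120 mm long, on a white lower end 18 mm long, 16 mm wide; 0.19 kg. Origin: the lower end; z runs up the axis. Slots change. Sound: its rod will not move under 20 N, then resists 2 N more per mm and springs back. Spent: yields at 3 to 6 N, and the rod (40 mm stroke, then a bump stop) stays where it is pushed.
- strut_c_rod: That strut's rod, 8 mm thick, with a white end fitting 16 mm wide, 18 mm long. Origin: centre of the fitting's flat upper end, on the axis, z up the axis: push here, along the axis. 200 mm from the strut's origin and 62 mm above the tube's end with the rod out, 160 and 22 mm with it fully in. To be pushed or squeezed with less than 60 N.
- strut_c_mid (a point): Middle of that strut's tube, 78 mm up its axis from its origin.
- strut_d: One of four look-alike gas struts, rod up: black tube 22 mm wide, 120 mm long, on a white lower end 18 mm long, 16 mm wide; 0.19 kg. Origin: the lower end; z runs up the axis. Slots change. Sound: its rod will not move under 20 N, then resists 2 N more per mm and springs back. Spent: yields at 3 to 6 N, and the rod (40 mm stroke, then a bump stop) stays where it is pushed.
- strut_d_rod: That strut's rod, 8 mm thick, with a white end fitting 16 mm wide, 18 mm long. Origin: centre of the fitting's flat upper end, on the axis, z up the axis: push here, along the axis. 200 mm from the strut's origin and 62 mm above the tube's end with the rod out, 160 and 22 mm with it fully in. To be pushed or squeezed with less than 60 N.
- strut_d_mid (a point): Middle of that strut's tube, 78 mm up its axis from its origin.

How it is judged:
By the outcome, as a careful person would: the job done as asked, in the order asked, and still so for the second after the job is handed in, with the robot touching nothing.
It also fails if it takes over 72 s, if anything falls off the work surface, if the arm or the gripper's body presses on something with over 40 N, if the wrist force passes 120 N, or if a joint passes its speed limit or range.

ROBOT

A 7-joint arm with a two-finger parallel gripper is mounted at the origin on the work surface. World frame = base frame: x ahead of the robot, y to its left, z up, the work surface at z = 0. Lengths are in mm, angles in rad, forces in N, time in s.
With the tool pointing down it reaches from about 400 to 875 mm from the base axis. Payload 4.4 kg.
Tool frame: the origin (TCP) lies on the centre line of the jaws, within the pads' length; the fingertips stand 25 mm ahead of it and the grasp point (between the pads) lies 6 mm ahead of it; z points along the fingers, x is the direction in which the jaws open and shut, and the axes are right-handed (so a half turn about z gives the same grasp; the last joint's range is limited). The gripper opens to 85 mm and grips with 20 to 120 N. Pads are 22 mm wide; open, the fingers measure 114 mm over their backs; the gripper's body (76 mm by 85 mm) begins 54 mm behind the grasp point. The pads swing forward as they close: fully open they stand 13 mm farther back than shut.
Start: joints at [1.21, 0.628, 0.038, 1.517, -0.027, 0.996, -0.02], TCP at [188.883, -621.965, 256.313] pointing down, gripper open.
Joint ranges: [-3.06, 3.06], [-0.37, 2.12], [-1.25, 1.32], [0.18, 2.47], [-1.1, 4.24], [0.23, 1.98], [-2.94, 2.94]. Speed limits (rad/s): [2.57, 2.57, 3.14, 3.14, 3.14, 3.14, 3.14].

INTERFACE

Orientations are given as [roll, pitch, yaw] about the fixed x, y, z axes, in that order (R = Rz(yaw) Ry(pitch) Rx(roll)).
In Python, from cell import ctrl, cams gives the robot as it stands. The module is installed in compiled form; this text tells all that it offers.
- The arm moves only by the tool step_arm, never from a script. Its arguments are lists of equal length, an entry for each row: "linear": the shift along the tool's x, y, z in mm, a list of three; "yaw": the turn about the tool's z in rad; "gripper": the opening, from -1 (shut) to 1 (fully open). A call has 1 to 8 rows; each row is the pose to reach, as a shift and turn from the pose commanded when the call began, along the tool's axes at that moment; what a row does not reach only later rows make up. A row lasts 1/12 s, in which the tool goes at most 41.7 mm and 7.16 degrees, less where a joint would pass 70% of its speed; a pose out of reach is approached as far as the arm can. A call with a gripper value outside its range is refused whole. The fingers move at their own pace and stop on an object; the grip force is fixed at half the most. Time passes only in rows, so rows that repeat a pose let the fingers close. It gives the time, the measured TCP pose, the force and the opening at its end, in the units of the state.
- ctrl.read_state(): the state, without advancing time (a new reading comes with each control period).
- cams.get_image(name): name is "side" or "top" or "wrist"; returns a dict with "frame" (384x512x3 uint8, red, green, blue), "depth" (384x512 float32, mm along the optical axis (not along the pixel's ray), 0 where there is no reading), "intrinsics" (3x3 intrinsics, pixels), "cam_to_world" (4x4, takes a point from camera to world coordinates). Camera axes: x right, y down, z forward; pixel columns grow to the right and rows downward; lengths in mm; the calibration is good to about 2 mm. A picture is of the moment at which its call begins.
- ctrl.finish_job(): hands the job in, once; it reports no verdict.
Trained networks look in the newest picture that a camera, given by its name, has taken for a name from the list of things; names that differ only in an ending like _2 or _b are one class to them, and where a whole thing is asked for, a point or a joint stands for the part that bears it (a point fixed in the world has none). Each returns a list of dicts, best first, with "conf" (0 to 1); they miss things now and then, are a little off and sometimes report something else, mostly with a low value. They report only what shows in the picture. A call takes as long as a camera call.
- cams.regions_of(camera, name): "pixels" (384x512 bool, what is visible of it) and "pixel" ([column, row] in pixels, amid what is visible of it).
The state is a dict: "clock": time; "qpos": joint angles; "qd": joint speeds; "tau": joint torques, N m; "eef_pos": TCP position; "tool_rot": TCP orientation; "force": force on the tool from outside, world axes, zero at the start; "torque": the same for the moment, N m; "width": finger opening in mm.
Only numpy, scipy, OpenCV 4.12 (cv2) and the standard library are available. Lean on these libraries where they do the work, as an engineer would, in place of code of your own. Each camera call takes 0.05 s, during which the arm holds its last target.

## Working session

There is one attempt and no reset: what is moved stays moved. The work goes in short steps, Python scripts to look and compute and a tool call to move; the robot and the scene stay as the last step left them, time stands still between calls to the robot, and variables do not carry over. Pictures are saved under pics/ and viewed, and the job is handed in when it is done.

Besides the shell and the picture viewer there is one more tool, called after ">>>" as name(argument=value, ...), one argument or row to a line, values as JSON. step_arm: Moves the arm, as the interface text tells. Its arguments: {"type":"object","properties":{"linear":{"type":"array"},"yaw":{"type":"array"},"gripper":{"type":"array"}},"required":["linear","yaw","gripper"]}

```bash
mkdir -p pics; ls; python3 - <<'E'
from cell import ctrl,cams
import cv2,numpy as np
s=ctrl.read_state();print(s)
for n in ["side","top"]:
    im=cams.get_image(n)
    cv2.imwrite(f"pics/{n}0.png",cv2.cvtColor(im["frame"],cv2.COLOR_RGB2BGR))
    np.savez(f"{n}0.npz",**im)
    print(n,im["intrinsics"].tolist(),np.round(im["cam_to_world"],3).tolist())
E
```

```text
pics
{'clock': 0.0, 'qpos': array([ 1.2102026 ,  0.62934985,  0.03841246,  1.51841075, -0.0270114 ,
        0.99629319, -0.01996851]), 'qd': array([-0.00092087, -0.00283374,  0.00166005,  0.00089279, -0.00070606,
       -0.00027157, -0.00035505]), 'tau': array([-8.72351825e-05, -5.63404691e+01,  1.22633614e+00, -1.93445206e+01,
        1.10692374e-02,  1.03214852e-02,  2.29120548e-05]), 'eef_pos': array([ 188.72472634, -621.37249236,  255.3724213 ]), 'tool_rot': array([-3.14159249e+00,  1.94425740e-03, -1.27595442e+00]), 'force': array([-0.2972719 , -0.17351657,  0.02555442]), 'torque': array([0.04811213, 0.06002451, 0.02517281]), 'width': 85.49702978383777}
side [[440.1971730423113, 0.0, 254.25510569059986], [0.0, 440.1971730423113, 191.91806524441674], [0.0, 0.0, 1.0]] [[-0.734, -0.5, 0.459, 29.766], [-0.679, 0.536, -0.503, 576.779], [0.005, -0.681, -0.733, 1048.48], [0.0, 0.0, 0.0, 1.0]]
top [[423.34109214911166, 0.0, 251.21760849963187], [0.0, 423.34109214911166, 187.04379467489665], [0.0, 0.0, 1.0]] [[-0.021, -0.994, 0.112, 403.841], [-1.0, 0.023, 0.016, -12.082], [-0.019, -0.111, -0.994, 1454.868], [0.0, 0.0, 0.0, 1.0]]
```

View pics/side0.png

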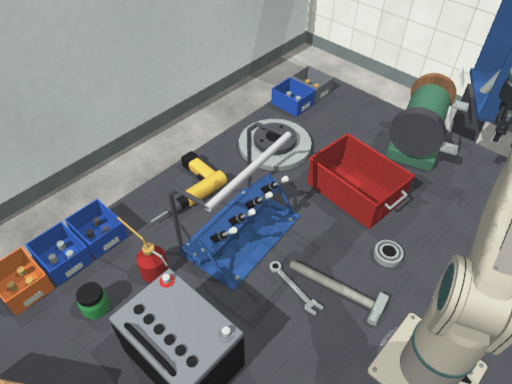

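View pics/top0.png

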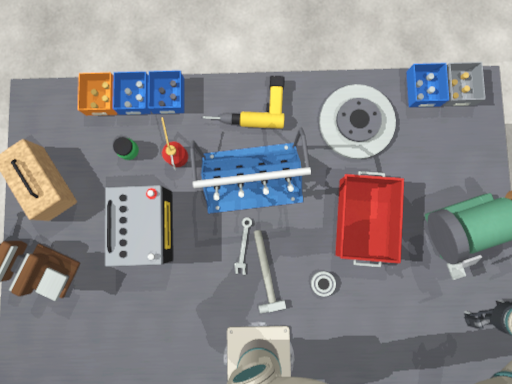

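The side view shows the rack at about (245,230), the lamp bar over it, the bin at (360,180) and the battery at (175,330). The top view shows the same, with the bin on the robot's right (-y). Next I'll localise them.

```bash
cat > h.py <<'E'
from cell import ctrl,cams
import cv2,numpy as np
from scipy.spatial.transform import Rotation as Ro
def get(n):
    return cams.get_image(n)
def pts(im,mask):
    v,u=np.nonzero(mask&(im["depth"]>0)); z=im["depth"][v,u]
    K=im["intrinsics"]; P=np.c_[(u-K[0,2])*z/K[0,0],(v-K[1,2])*z/K[1,1],z,np.ones(len(u))]
    return (P@im["cam_to_world"].T)[:,:3]
def proj(im,P):
    P=np.atleast_2d(P);T=np.linalg.inv(im["cam_to_world"]);Q=(np.c_[P,np.ones(len(P))]@T.T)[:,:3]@im["intrinsics"].T
    return Q[:,:2]/Q[:,2:]
def save(n,fn,box=None,k=1,im=None):
    im=im or get(n); f=cv2.cvtColor(im["frame"],cv2.COLOR_RGB2BGR)
    if box: f=f[box[1]:box[3],box[0]:box[2]]
    if k!=1:f=cv2.resize(f,None,fx=k,fy=k,interpolation=cv2.INTER_CUBIC)
    cv2.imwrite(f"pics/{fn}.png",f);return im
def st():
    s=ctrl.read_state();print(round(s["clock"],2),"pos",np.round(s["eef_pos"],1),"rot",np.round(s["tool_rot"],3),"F",np.round(s["force"],1),"w",round(s["width"],1),"q",np.round(s["qpos"],2));return s
E
python3 - <<'E'
from h import *
for c in ["top","side"]:
    im=get(c)
    for n in ["rack","rack_lamp","rack_guide","scrap_bin","battery","oil_can","strut_a","strut_a_rod","strut_a_mid"]:
        for r in cams.regions_of(c,n)[:6]:
            P=pts(im,r["pixels"])
            if len(P): print(c,n,round(r["conf"],2),np.round(r["pixel"]),len(P),"med",np.median(P,0).round(),"p2",np.percentile(P,2,0).round(),"p98",np.percentile(P,98,0).round())
            else: print(c,n,round(r["conf"],2),r["pixel"],"nopts")
st()
E
```

```text
top rack 0.93 [252. 177.] 6210 med [580.  10.  43.] p2 [ 495. -150.   -1.] p98 [703. 171. 304.]
top rack_lamp 0.71 [253. 175.] 5871 med [579.   7.  43.] p2 [ 497. -149.   -0.] p98 [702. 170. 304.]
top rack_lamp 0.19 [263. 189.] 62 med [543. -33. 179.] p2 [525. -43.   2.] p98 [569. -28. 195.]
top rack_guide 0.76 [251. 174.] 6254 med [580.   7.  43.] p2 [ 495. -151.   -1.] p98 [704. 171. 304.]
top battery 0.89 [139. 228.] 5208 med [437. 354. 171.] p2 [324. 282.  34.] p98 [553. 450. 186.]
top oil_can 0.61 [174. 155.] 493 med [671. 259.  83.] p2 [640. 230.   8.] p98 [712. 301. 135.]
top strut_a 0.68 [239. 188.] 85 med [550.  42. 152.] p2 [520.  34.  57.] p98 [632.  53. 194.]
top strut_a 0.51 [290. 181.] 44 med [ 557. -108.  169.] p2 [ 535. -114.  137.] p98 [ 577. -100.  194.]
top strut_a 0.49 [264. 183.] 55 med [551. -34. 165.] p2 [528. -43.  13.] p98 [576. -27. 195.]
top strut_a 0.45 [216. 189.] 51 med [543. 115. 155.] p2 [515. 109. 103.] p98 [590. 126. 195.]
top strut_a 0.37 [250. 177.] 6229 med [580.   6.  43.] p2 [ 496. -151.   -1.] p98 [704. 170. 304.]
side rack 0.7 [241. 226.] 7749
[... 790 characters left out ...]
. 197.] 147 med [572. -26. 141.] p2 [530. -39. 102.] p98 [606. -18. 194.]
side strut_a 0.54 [220. 233.] 168 med [558. 122. 141.] p2 [515. 108.  98.] p98 [597. 131. 195.]
side strut_a 0.49 [241. 215.] 187 med [566.  47. 139.] p2 [523.  -2.  91.] p98 [600.  56. 194.]
side strut_a 0.48 [273. 185.] 175 med [ 580. -102.  139.] p2 [ 536. -146.   98.] p98 [619. -92. 195.]
side strut_a_mid 0.6 [239. 226.] 8006 med [579.  36.  11.] p2 [ 497. -154.    2.] p98 [711. 178. 305.]
side strut_a_mid 0.57 [239. 216.] 187 med [568.  47. 139.] p2 [523.   7.  91.] p98 [605.  56. 194.]
1.1 pos [ 188.8 -622.   256.3] rot [ 3.142  0.    -1.276] F [-0.1 -0.  -0.3] w 85.6 q [ 1.21  0.63  0.04  1.52 -0.03  1.   -0.02]
```

```bash
python3 - <<'E'
import numpy as np,cv2
from h import *
for n,b in [("top",(180,130,320,220)),("side",(170,120,320,300))]:
    im=dict(np.load(n+"0.npz"));save(n,n+"0z",b,4 if n=="top" else 3.3,im)
E
python3 - <<'E'
from h import *
from scipy.optimize import least_squares
for c in ["top","side"]:
    im=dict(np.load(c+"0.npz"))
    m=np.ones(im["depth"].shape,bool);P=pts(im,m)
    # rod-end blobs
    s=(P[:,2]>165)&(P[:,2]<205)&(P[:,0]>490)&(P[:,0]<575)&(abs(P[:,1])<160)
    Q=P[s]
    for y0 in [-105,-30,45,120]:
        q=Q[abs(Q[:,1]-y0)<22]; print(c,len(q),np.median(q,0).round(1), q[q[:,2]>190].mean(0).round(1) if (q[:,2]>190).any() else '')
    L=P[(P[:,2]>270)&(P[:,2]<320)&(P[:,0]>480)&(P[:,0]<680)&(abs(P[:,1])<220)]
    print("lamp",len(L),np.percentile(L,[2,50,98],0).round(0).tolist())
    a=np.polyfit(L[:,1],L[:,0],1);r=L[:,0]-np.polyval(a,L[:,1]);print("fit",a,np.percentile(r,[2,98]),np.percentile(L[:,2],[5,50,95]))
    B=P[(P[:,2]>104)&(P[:,2]<122)&(P[:,0]>280)&(P[:,0]<620)&(P[:,1]<-230)&(P[:,1]>-520)]
    rc=cv2.minAreaRect(B[:,:2].astype(np.float32));print("bin rim",len(B),rc, np.percentile(B,[1,99],0).round(0).tolist())
E
```

```text
top 36 [ 541.9 -108.6  187.2] [ 539.4 -110.   191.9]
top 38 [535.6 -35.4 187.1] [532.4 -33.7 192.6]
top 38 [528.5  39.8 188.2] [526.4  40.  192. ]
top 37 [521.2 114.5 188. ] [519.6 114.  193.5]
lamp 1149 [[540.0, -152.0, 285.0], [564.0, 7.0, 300.0], [664.0, 171.0, 307.0]]
fit [-7.55361237e-02  5.75409812e+02] [-26.00423684  88.03497764] [288.76310609 300.02692084 305.469799  ]
bin rim 779 ((448.21514892578125, -369.87738037109375), (189.63739013671875, 268.5355224609375), 84.25411224365234) [[310.0, -471.0, 105.0], [586.0, -267.0, 120.0]]
side 49 [ 543.5 -105.6  187.3] [ 541.5 -109.2  192.7]
side 50 [536.3 -30.7 187.8] [534.8 -34.4 193.2]
side 51 [528.8  43.5 188.2] [527.8  41.1 192.8]
side 54 [521.2 118.1 188. ] [520.2 116.  193. ]
lamp 1276 [[540.0, -150.0, 284.0], [562.0, 40.0, 300.0], [664.0, 175.0, 307.0]]
fit [-7.10527280e-02  5.74554686e+02] [-24.28313618  89.102435  ] [286.45502537 300.36896665 305.86717612]
bin rim 822 ((449.97998046875, -369.09661865234375), (193.72186279296875, 268.491455078125), 84.2972640991211) [[311.0, -471.0, 104.0], [588.0, -265.0, 119.0]]
```

View pics/side0z.png

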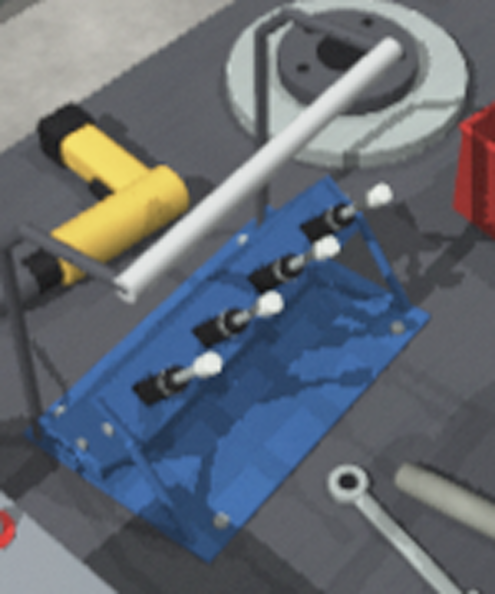

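View pics/top0z.png

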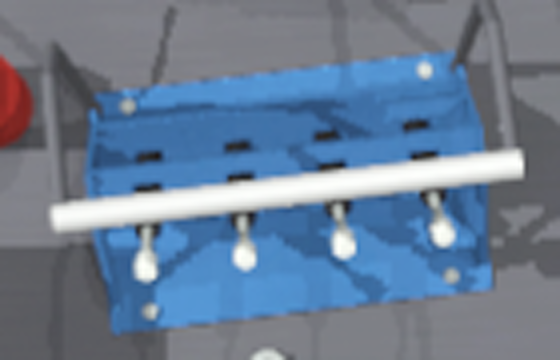

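```bash
cat >> h.py <<'E'
RO=np.array([573.5,7,0.]);RY=0.091
def rk(p): return RO+Ro.from_euler('z',RY).apply(np.atleast_2d(p))
S35,C35=np.sin(np.radians(35)),np.cos(np.radians(35))
def ax(y,d,off=(0,0,0)): return rk(np.array([70-d*S35,y,30+d*C35]))
E
cat > ov.py <<'E'
from h import *
def ov(c,im,fn,box,k):
    f=cv2.cvtColor(im["frame"],cv2.COLOR_RGB2BGR)[box[1]:box[3],box[0]:box[2]];f=cv2.resize(f,None,fx=k,fy=k,interpolation=cv2.INTER_CUBIC)
    def P(p):
        return ((proj(im,p)-[box[0],box[1]]+.5)*k).astype(int)
    b=[[-105,-165,0],[105,-165,0],[105,165,0],[-105,165,0]]
    cv2.polylines(f,[P(rk(b)).reshape(-1,1,2)],True,(0,255,255),1)
    for y in [-112.5,-37.5,37.5,112.5]:
        for d,col in [(87,(0,255,0)),(138,(255,0,255)),(200,(0,0,255)),(182,(0,0,255))]:
            cv2.circle(f,tuple(int(v) for v in P(ax(y,d))[0]),3,col,-1)
    l=P(rk([[-14.7,-162,293.8],[-14.7,162,293.8]]));cv2.line(f,tuple(map(int,l[0])),tuple(map(int,l[1])),(0,0,255),1)
    cv2.imwrite(f"pics/{fn}.png",f)
E
python3 - <<'E'
from ov import *
ov("top",dict(np.load("top0.npz")),"ovt",(180,120,330,225),5)
ov("side",dict(np.load("side0.npz")),"ovs",(170,120,320,300),3.3)
E
```

```text
(no output)
```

View pics/ovt.png

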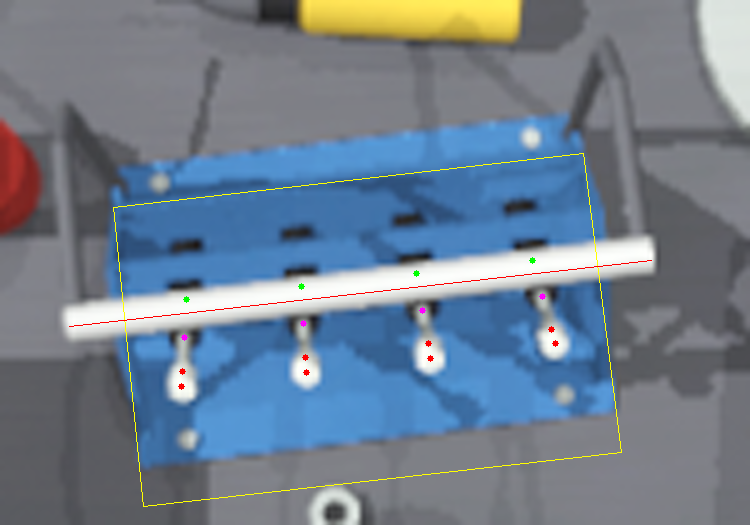

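View pics/ovs.png

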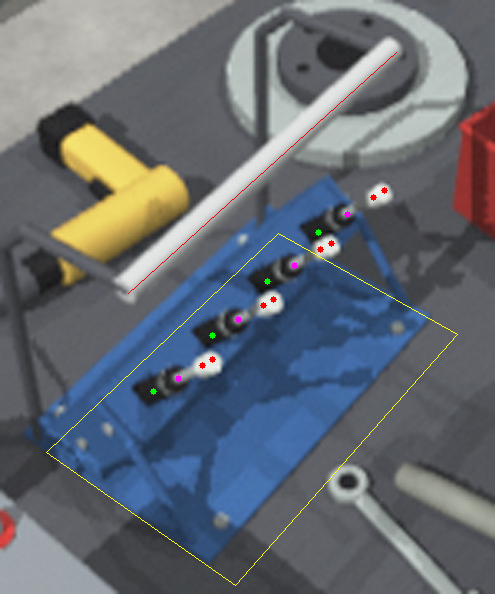

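>>> step_arm(
  linear=[
    [30, 0, -30],
    [60, 0, -60],
    [100, 0, -90],
    [140, 0, -120],
    [180, 0, -120],
    [220, 0, -120],
    [260, 0, -120],
    [300, 0, -120],
  ],
  yaw=[0, 0, 0, 0, 0, 0, 0, 0],
  gripper=[1, 1, 1, 1, 1, 1, 1, 1],
)

```text
clock: 1.77
eef_pos: [245.5, -819.4, 365.5]
tool_rot: [3.117, 0.016, -1.265]
force: [-1.7, -0.3, -2.6]
width: 85.0
```

```bash
python3 -c "
from h import *
st()"
```

```text
1.77 pos [ 245.5 -819.4  365.5] rot [ 3.117  0.016 -1.265] F [-1.7 -0.3 -2.6] w 85.0 q [ 1.25  1.05 -0.07  0.31  0.08  1.79 -0.03]
```

>>> step_arm(
  linear=[
    [40, 0, 0],
    [80, 0, 0],
    [120, 0, 0],
    [160, 0, 0],
  ],
  yaw=[0, 0, 0, 0],
  gripper=[1, 1, 1, 1],
)

```text
clock: 2.1
eef_pos: [270.6, -808.7, 368.4]
tool_rot: [3.11, 0.035, -1.205]
force: [0.7, 0.3, 0.3]
width: 85.1
```

```bash
python3 -c "
from h import *
st()"
```

```text
2.1 pos [ 270.6 -808.7  368.4] rot [ 3.11   0.035 -1.205] F [0.7 0.3 0.3] w 85.1 q [ 1.29  1.1  -0.83  0.24  0.79  1.91 -0.09]
```

>>> step_arm(
  linear=[
    [0, 0, 0],
    [0, 0, 0],
  ],
  yaw=[0, 0],
  gripper=[1, 1],
)

```text
clock: 2.27
eef_pos: [271.2, -808.5, 369.0]
tool_rot: [3.114, 0.034, -1.204]
force: [0.0, -0.4, 0.5]
width: 85.0
```

>>> step_arm(
  linear=[
    [-40, 0, 0],
    [-80, 0, 0],
    [-120, 0, 0],
    [-120, 0, 0],
  ],
  yaw=[0, 0, 0, 0],
  gripper=[1, 1, 1, 1],
)

```text
clock: 2.6
eef_pos: [225.8, -703.3, 370.6]
tool_rot: [3.107, 0.037, -1.214]
force: [0.4, -1.4, 2.0]
width: 85.5
```

```bash
python3 -c "
from h import *
st()"
```

```text
2.6 pos [ 225.8 -703.3  370.6] rot [ 3.107  0.037 -1.214] F [ 0.4 -1.4  2. ] w 85.5 q [ 1.56  0.85 -0.93  0.98  0.66  1.61 -0.38]
```

```bash
cat >> h.py <<'E'
def goto(t):
    s=st();R=Ro.from_euler('xyz',s["tool_rot"]);d=np.array(t)-s["eef_pos"]
    z=R.as_matrix()[:,2];x=R.as_matrix()[:,0]
    print("toolz",z.round(3),"toolx",x.round(3),"tilt",round(np.degrees(np.arccos(-z[2])),2),"az",round(np.degrees(np.arctan2(z[1],z[0])),1))
    print("shift",R.inv().apply(d).round(1),"norm",np.linalg.norm(d).round(1),"rows",np.ceil(np.linalg.norm(d)/41.7))
    return R
E
python3 -c "
from h import *
goto([600,60,450])"
```

```text
2.6 pos [ 225.8 -703.3  370.6] rot [ 3.107  0.037 -1.214] F [ 0.4 -1.4  2. ] w 85.5 q [ 1.56  0.85 -0.93  0.98  0.66  1.61 -0.38]
toolz [-0.045  0.023 -0.999] toolx [ 0.349 -0.936 -0.037] tilt 2.9 az 152.8
shift [-586.9 -615.1  -78.5] norm 853.8 rows 21.0
```

>>> step_arm(
  linear=[
    [-28, -29, -12],
    [-56, -58, -24],
    [-84, -87, -36],
    [-112, -116, -48],
    [-140, -145, -60],
    [-168, -174, -72],
    [-196, -203, -80],
    [-224, -232, -80],
  ],
  yaw=[0.04, 0.08, 0.12, 0.16, 0.2, 0.24, 0.27, 0.27],
  gripper=[1, 1, 1, 1, 1, 1, 1, 1],
)

```text
clock: 3.27
eef_pos: [367.7, -414.0, 454.0]
tool_rot: [3.101, 0.024, -1.488]
force: [0.9, -0.0, 1.1]
width: 85.1
```

```bash
python3 -c "
from h import *
goto([600,60,450]);s=ctrl.read_state();print(s['qpos'].tolist())"
```

```text
3.27 pos [ 367.7 -414.   454. ] rot [ 3.101  0.024 -1.488] F [ 0.9 -0.   1.1] w 85.1 q [ 1.38  0.49 -0.99  1.42  0.4   1.5  -1.09]
toolz [-0.042  0.021 -0.999] toolx [ 0.083 -0.996 -0.024] tilt 2.68 az 153.7
shift [-452.9 -271.1    4. ] norm 527.9 rows 13.0
[1.3821583711563374, 0.48899096350446686, -0.992561046818671, 1.415883271446217, 0.40442166389706974, 1.4997940506768315, -1.0899416674837772]
```

```bash
cat > fk.py <<'E'
import numpy as np,itertools
from scipy.spatial.transform import Rotation as Ro
from scipy.optimize import least_squares
D=[([1.2102026,0.62934985,0.03841246,1.51841075,-0.0270114,0.99629319,-0.01996851],[188.72,-621.37,255.37],[3.14159,.00194,-1.27595]),
([1.25,1.05,-.07,.31,.08,1.79,-.03],[245.5,-819.4,365.5],[3.117,.016,-1.265]),
([1.29,1.1,-.83,.24,.79,1.91,-.09],[270.6,-808.7,368.4],[3.11,.035,-1.205]),
([1.56,.85,-.93,.98,.66,1.61,-.38],[225.8,-703.3,370.6],[3.107,.037,-1.214]),
([1.3821583711563374, 0.48899096350446686, -0.992561046818671, 1.415883271446217, 0.40442166389706974, 1.4997940506768315, -1.0899416674837772],[367.7,-414,454],[3.101,.024,-1.488])]
def fk(q,p,sg):
    # p: q1off, q7off, H,L1,a,L2,b,L3
    T=np.eye(3);o=np.zeros(3)
    def rot(ax,a):
        nonlocal T;T=T@Ro.from_euler(ax,a).as_matrix()
    def tr(v):
        nonlocal o;o=o+T@np.array(v)
    rot('z',sg[0]*q[0]+p[0]);tr([0,0,p[2]])
    rot('y',q[1]);tr([0,0,p[3]]);rot('z',sg[1]*q[2]);tr([p[4],0,0])
    rot('y',q[3]);tr([p[5]*0-p[4],0,p[5]]);rot('z',sg[2]*q[4])
    rot('y',q[5]);tr([p[6],0,p[7]]);rot('z',sg[3]*q[6]+p[1])
    return o,T
def fit():
    best=None
    for sg in itertools.product([1,-1],repeat=4):
      for o1 in [-2.486,-.066,0.66]:
       for o7 in [0,np.pi/2,np.pi,-np.pi/2]:
        def f(p):
            r=[]
            for q,x,e in D:
                o,T=fk(q,p,sg);r+=list((o-x)/300);r+=list((T-Ro.from_euler('xyz',e).as_matrix()).ravel()*1)
            return r
        s=least_squares(f,[o1,o7,300,350,0,350,0,200],x_scale=[1,1,300,300,100,300,100,300])
        if best is None or s.cost<best[0]: best=(s.cost,sg,s.x,s.fun)
    return best
if __name__=="__main__":
    b=fit();print(b[0],b[1],b[2].round(3));print(np.array(b[3]).reshape(len(D),-1).round(3))
    for q,x,e in D: print(fk(q,b[2],b[1])[0].round(1),x)
E
python3 fk.py
```

```text
0.000832871350802198 (-1, -1, -1, -1) [-3.60000e-02  3.10700e+00  1.71505e+02  5.63191e+02 -2.02600e+00
  3.71977e+02 -5.25300e+00  1.68155e+02]
[[ 0.012  0.018  0.    -0.001 -0.     0.    -0.     0.001  0.    -0.
  -0.     0.   ]
 [ 0.    -0.001 -0.014  0.002  0.     0.009  0.001 -0.002 -0.006  0.008
  -0.007 -0.   ]
 [-0.019 -0.006  0.003 -0.001 -0.     0.001 -0.     0.001  0.001 -0.
  -0.001 -0.   ]
 [ 0.002 -0.005  0.006  0.001  0.     0.006  0.    -0.001  0.003 -0.
  -0.007 -0.   ]
 [ 0.014  0.002  0.005 -0.001 -0.     0.001 -0.     0.001  0.002 -0.001
  -0.001 -0.   ]]
[ 192.3 -616.1  255.4] [188.72, -621.37, 255.37]
[ 245.5 -819.6  361.4] [245.5, -819.4, 365.5]
[ 264.9 -810.4  369.3] [270.6, -808.7, 368.4]
[ 226.3 -704.7  372.3] [225.8, -703.3, 370.6]
[ 371.8 -413.4  455.5] [367.7, -414, 454]
```

>>> step_arm(
  linear=[
    [-35, -20, -10],
    [-70, -40, -30],
    [-105, -60, -50],
    [-140, -80, -70],
    [-175, -100, -90],
    [-210, -120, -110],
    [-245, -140, -130],
    [-280, -160, -150],
  ],
  yaw=[0, 0, 0, 0, 0, 0, 0, 0],
  gripper=[1, 1, 1, 1, 1, 1, 1, 1],
)

```text
clock: 3.93
eef_pos: [498.4, -142.5, 593.4]
tool_rot: [3.1, 0.025, -1.485]
force: [1.5, -0.6, 1.3]
width: 85.4
```

```bash
python3 -c "
from h import *
goto([600,60,650])"
```

```text
3.93 pos [ 498.4 -142.5  593.4] rot [ 3.1    0.025 -1.485] F [ 1.5 -0.6  1.3] w 85.4 q [ 0.84  0.4  -1.03  1.16  0.32  1.8  -1.58]
toolz [-0.044  0.021 -0.999] toolx [ 0.085 -0.996 -0.025] tilt 2.79 az 154.4
shift [-194.4 -116.2  -56.8] norm 233.5 rows 6.0
```

>>> step_arm(
  linear=[
    [-33, -20, -20],
    [-66, -40, -50],
    [-98, -60, -80],
    [-130, -80, -110],
    [-163, -100, -140],
    [-195, -116, -180],
    [-195, -116, -220],
    [-195, -116, -260],
  ],
  yaw=[0, 0, 0, 0, 0, 0, 0, 0],
  gripper=[1, 1, 1, 1, 1, 1, 1, 1],
)

```text
clock: 4.6
eef_pos: [558.2, -25.9, 670.7]
tool_rot: [3.116, 0.022, -1.487]
force: [1.8, -0.2, -1.4]
width: 85.4
```

```bash
python3 -c "
from h import *
goto([600,60,650])"
```

```text
4.6 pos [558.2 -25.9 670.7] rot [ 3.116  0.022 -1.487] F [ 1.8 -0.2 -1.4] w 85.4 q [-0.04  0.39  0.11  0.8  -0.06  1.98 -1.46]
toolz [-0.027  0.02  -0.999] toolx [ 0.084 -0.996 -0.022] tilt 1.95 az 143.6
shift [-81.6 -49.4  21.3] norm 97.8 rows 3.0
```

>>> step_arm(
  linear=[
    [0, 0, -40],
    [0, 0, -80],
    [0, 0, -120],
    [0, 0, -160],
    [0, 0, -200],
    [0, 0, -240],
  ],
  yaw=[0, 0, 0, 0, 0, 0],
  gripper=[1, 1, 1, 1, 1, 1],
)

```text
clock: 5.1
eef_pos: [520.6, -23.2, 703.1]
tool_rot: [-3.123, 0.018, -1.479]
force: [-0.3, 0.5, -0.2]
width: 85.7
```

```bash
python3 -c "
from h import *
goto([600,60,650])"
```

```text
5.1 pos [520.6 -23.2 703.1] rot [-3.123  0.018 -1.479] F [-0.3  0.5 -0.2] w 85.7 q [-0.07  0.31  0.13  0.84 -0.07  1.98 -1.45]
toolz [ 0.017  0.019 -1.   ] toolx [ 0.092 -0.996 -0.018] tilt 1.46 az 49.2
shift [-74.6 -85.7  56. ] norm 126.7 rows 4.0
```

>>> step_arm(
  linear=[
    [50, 0, -200],
    [50, 0, -200],
  ],
  yaw=[0, 0],
  gripper=[1, 1],
)

```text
clock: 5.27
eef_pos: [505.1, -41.6, 724.5]
tool_rot: [-3.081, 0.01, -1.477]
force: [-0.0, -0.4, 0.5]
width: 85.4
```

>>> step_arm(
  linear=[
    [0, -100, -200],
    [0, -100, -200],
  ],
  yaw=[0, 0],
  gripper=[1, 1],
)

```text
clock: 5.43
eef_pos: [518.2, -38.1, 739.3]
tool_rot: [-3.036, 0.003, -1.48]
force: [-0.4, -0.6, 0.5]
width: 85.6
```

>>> step_arm(
  linear=[
    [0, -200, -200],
    [0, -200, -200],
  ],
  yaw=[0, 0],
  gripper=[1, 1],
)

```text
clock: 5.6
eef_pos: [550.9, -30.6, 744.3]
tool_rot: [-3.0, -0.001, -1.479]
force: [0.1, -0.4, 1.1]
width: 85.2
```

```bash
python3 -c "
from h import *
goto([600,60,650])"
```

```text
5.6 pos [550.9 -30.6 744.3] rot [-3.000e+00 -1.000e-03 -1.479e+00] F [ 0.1 -0.4  1.1] w 85.2 q [-0.06  0.33  0.14  0.69 -0.08  1.98 -1.44]
toolz [ 0.141  0.012 -0.99 ] toolx [ 0.092 -0.996  0.001] tilt 8.13 az 4.8
shift [-85.8 -43.4 101.3] norm 139.7 rows 4.0
```

>>> step_arm(
  linear=[
    [0, -60, -200],
    [0, -60, -200],
  ],
  yaw=[0, 0],
  gripper=[1, 1],
)

```text
clock: 5.77
eef_pos: [544.3, -27.4, 761.9]
tool_rot: [-2.963, -0.006, -1.479]
force: [-1.5, -0.2, 1.3]
width: 85.5
```

>>> step_arm(
  linear=[
    [0, -60, -200],
    [0, -60, -200],
  ],
  yaw=[0, 0],
  gripper=[1, 1],
)

```text
clock: 5.93
eef_pos: [533.8, -24.7, 783.8]
tool_rot: [-2.918, -0.012, -1.48]
force: [-0.8, -0.8, 0.8]
width: 85.7
```

>>> step_arm(
  linear=[
    [0, -60, -200],
    [0, -60, -200],
  ],
  yaw=[0, 0],
  gripper=[1, 1],
)

```text
clock: 6.1
eef_pos: [523.4, -21.8, 803.2]
tool_rot: [-2.877, -0.016, -1.481]
force: [-0.0, -1.0, -0.1]
width: 85.4
```

>>> step_arm(
  linear=[
    [0, -60, -200],
    [0, -60, -200],
  ],
  yaw=[0, 0],
  gripper=[1, 1],
)

```text
clock: 6.27
eef_pos: [511.9, -19.1, 822.0]
tool_rot: [-2.837, -0.021, -1.482]
force: [-0.3, 0.7, 0.1]
width: 85.4
```

```bash
python3 -c "
from h import *
goto([600,60,650])"
```

```text
6.27 pos [511.9 -19.1 822. ] rot [-2.837 -0.021 -1.482] F [-0.3  0.7  0.1] w 85.4 q [-0.13  0.23  0.21  0.63 -0.08  1.98 -1.46]
toolz [ 0.3    0.007 -0.954] toolx [ 0.088 -0.996  0.021] tilt 17.47 az 1.3
shift [-74.5 -39.3 191.1] norm 208.8 rows 6.0
```

>>> step_arm(
  linear=[
    [-40, -30, 0],
    [-80, -60, 0],
    [-120, -70, 0],
    [-160, -80, 0],
    [-190, -80, 0],
  ],
  yaw=[0, 0, 0, 0, 0],
  gripper=[1, 1, 1, 1, 1],
)

```text
clock: 6.68
eef_pos: [561.0, 155.4, 805.5]
tool_rot: [-2.819, -0.017, -1.481]
force: [1.2, 0.8, 0.7]
width: 85.5
```

>>> step_arm(
  linear=[
    [0, -60, -200],
    [0, -60, -200],
  ],
  yaw=[0, 0],
  gripper=[1, 1],
)

```text
clock: 6.85
eef_pos: [540.7, 149.8, 828.8]
tool_rot: [-2.78, -0.013, -1.475]
force: [-0.2, -0.6, 0.3]
width: 85.5
```

>>> step_arm(
  linear=[
    [0, -60, -200],
    [0, -60, -200],
  ],
  yaw=[0, 0],
  gripper=[1, 1],
)

```text
clock: 7.02
eef_pos: [518.1, 139.1, 854.6]
tool_rot: [-2.735, -0.006, -1.479]
force: [0.4, -0.1, -0.3]
width: 85.0
```

```bash
python3 -c "
from h import *
goto([600,60,650])"
```

```text
7.02 pos [518.1 139.1 854.6] rot [-2.735 -0.006 -1.479] F [ 0.4 -0.1 -0.3] w 85.0 q [-0.59  0.28  0.46  0.5  -0.09  1.98 -1.7 ]
toolz [ 0.394  0.03  -0.918] toolx [ 0.091 -0.996  0.006] tilt 23.31 az 4.4
shift [ 84.9  12.9 217.8] norm 234.2 rows 6.0
```

>>> step_arm(
  linear=[
    [0, -90, -200],
    [0, -90, -200],
  ],
  yaw=[0, 0],
  gripper=[1, 1],
)

```text
clock: 7.18
eef_pos: [505.8, 133.6, 874.0]
tool_rot: [-2.695, -0.001, -1.477]
force: [0.2, -0.7, -0.0]
width: 85.4
```

>>> step_arm(
  linear=[
    [0, -90, -200],
    [0, -90, -200],
  ],
  yaw=[0, 0],
  gripper=[1, 1],
)

```text
clock: 7.35
eef_pos: [492.9, 128.9, 891.7]
tool_rot: [-2.658, 0.002, -1.474]
force: [-0.2, 0.0, 0.9]
width: 85.3
```

>>> step_arm(
  linear=[
    [0, -90, -200],
    [0, -90, -200],
  ],
  yaw=[0, 0],
  gripper=[1, 1],
)

```text
clock: 7.52
eef_pos: [477.8, 123.6, 910.1]
tool_rot: [-2.619, 0.006, -1.472]
force: [-0.3, -0.1, 0.9]
width: 85.3
```

```bash
python3 -c "
from h import *
goto([600,60,650])"
```

```text
7.52 pos [477.8 123.6 910.1] rot [-2.619  0.006 -1.472] F [-0.3 -0.1  0.9] w 85.3 q [-0.69  0.2   0.58  0.47 -0.1   1.98 -1.69]
toolz [ 0.496  0.054 -0.867] toolx [ 0.099 -0.995 -0.006] tilt 29.93 az 6.2
shift [ 76.9  29.6 282.6] norm 294.4 rows 8.0
```

>>> step_arm(
  linear=[
    [0, -90, -200],
    [0, -90, -200],
  ],
  yaw=[0, 0],
  gripper=[1, 1],
)

```text
clock: 7.68
eef_pos: [461.2, 117.8, 928.2]
tool_rot: [-2.581, 0.009, -1.469]
force: [-0.6, -0.7, -0.2]
width: 85.6
```

>>> step_arm(
  linear=[
    [0, -90, -200],
    [0, -90, -200],
  ],
  yaw=[0, 0],
  gripper=[1, 1],
)

```text
clock: 7.85
eef_pos: [443.4, 111.8, 945.8]
tool_rot: [-2.542, 0.013, -1.467]
force: [-0.1, -0.4, 0.7]
width: 85.3
```

```bash
python3 -c "
from h import *
goto([600,60,650])"
```

```text
7.85 pos [443.4 111.8 945.8] rot [-2.542  0.013 -1.467] F [-0.1 -0.4  0.7] w 85.3 q [-0.84  0.14  0.73  0.45 -0.09  1.98 -1.68]
toolz [ 0.56   0.069 -0.825] toolx [ 0.103 -0.995 -0.013] tilt 34.37 az 7.0
shift [ 71.4  42.3 328.3] norm 338.7 rows 9.0
```

```bash
cat >> h.py <<'E'
Y=[112.5,37.5,-37.5,-112.5]
E
python3 -c "
from h import *
for y in Y: print(y,ax(y,200).round(1),ax(y,300).round(1))
goto(ax(112.5,285)[0])"
```

```text
112.5 [[518.7 115.  193.8]] [[461.6 109.8 275.7]]
37.5 [[525.6  40.3 193.8]] [[468.4  35.1 275.7]]
-37.5 [[532.4 -34.4 193.8]] [[475.3 -39.6 275.7]]
-112.5 [[ 539.2 -109.1  193.8]] [[ 482.1 -114.3  275.7]]
7.85 pos [443.4 111.8 945.8] rot [-2.542  0.013 -1.467] F [-0.1 -0.4  0.7] w 85.3 q [-0.84  0.14  0.73  0.45 -0.09  1.98 -1.68]
toolz [ 0.56   0.069 -0.825] toolx [ 0.103 -0.995 -0.013] tilt 34.37 az 7.0
shift [ 12.7 363.2 578.1] norm 682.9 rows 17.0
```

>>> step_arm(
  linear=[
    [0, 21, 34],
    [1, 42, 68],
    [2, 63, 102],
    [3, 85, 136],
    [4, 106, 170],
    [4, 127, 204],
    [5, 148, 238],
    [6, 170, 270],
  ],
  yaw=[0, 0, 0, 0, 0, 0, 0, 0],
  gripper=[-1, -1, -1, -1, -1, -1, -1, -1],
)

```text
clock: 8.52
eef_pos: [454.5, 111.4, 649.7]
tool_rot: [-2.545, 0.014, -1.466]
force: [0.5, 1.1, -0.0]
width: 0.0
```

```bash
python3 -c "
from h import *
goto(ax(112.5,285)[0])"
```

```text
8.52 pos [454.5 111.4 649.7] rot [-2.545  0.014 -1.466] F [ 0.5  1.1 -0. ] w 0.0 q [-1.21 -0.25  0.55  1.67  0.45  1.17 -2.18]
toolz [ 0.557  0.07  -0.827] toolx [ 0.105 -0.994 -0.014] tilt 34.18 az 7.2
shift [  7.7 204.1 328.2] norm 386.6 rows 10.0
```

>>> step_arm(
  linear=[
    [1, 21, 34],
    [2, 42, 68],
    [3, 63, 102],
    [4, 85, 136],
    [5, 106, 170],
    [6, 127, 204],
    [7, 148, 238],
    [8, 170, 270],
  ],
  yaw=[0, 0, 0, 0, 0, 0, 0, 0],
  gripper=[-1, -1, -1, -1, -1, -1, -1, -1],
)

```text
clock: 9.18
eef_pos: [464.2, 102.2, 360.4]
tool_rot: [-2.553, -0.009, -1.479]
force: [-1.6, -0.6, -1.0]
width: -0.0
```

```bash
python3 -c "
from h import *
goto(ax(112.5,265)[0])
im=save('wrist','w1')
save('side','s1',(150,80,400,330),2.4)
"
```

```text
9.18 pos [464.2 102.2 360.4] rot [-2.553 -0.009 -1.479] F [-1.6 -0.6 -1. ] w -0.0 q [-1.    0.03  0.64  2.31  0.55  0.28 -2.34]
toolz [ 0.553  0.044 -0.832] toolx [ 0.092 -0.996  0.009] tilt 33.71 az 4.5
shift [ -8.7  47.7 104.3] norm 115.0 rows 3.0
```

View pics/w1.png

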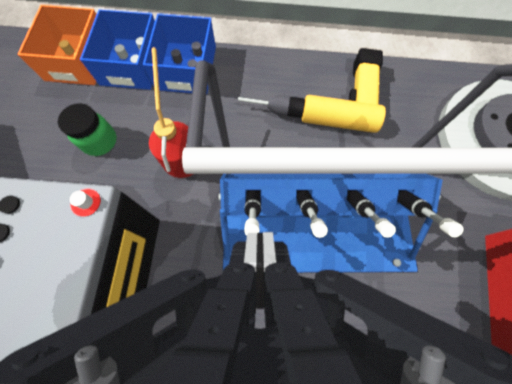

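View pics/s1.png

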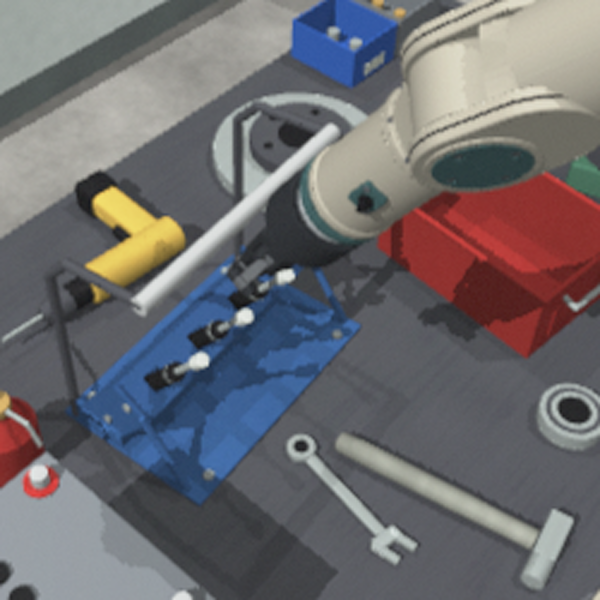

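```bash
cat >> fk.py <<'E'
SG=(-1,-1,-1,-1)
LO=np.array([-3.06,-.37,-1.25,.18,-1.1,.23,-2.94]);HI=np.array([3.06,2.12,1.32,2.47,4.24,1.98,2.94])
def getp():
    import json,os
    if os.path.exists("fkp.json"): return np.array(json.load(open("fkp.json")))
    b=fit();json.dump(list(b[2]),open("fkp.json","w"));return b[2]
def ik(pos,R,q0,p,reg=0.02,m=0.03):
    def f(q):
        o,T=fk(q,p,SG);return np.r_[(o-pos)/100,Ro.from_matrix(T.T@R).as_rotvec()*3,reg*(q-q0)]
    s=least_squares(f,np.clip(q0,LO+m+.01,HI-m-.01),bounds=(LO+m,HI-m));o,T=fk(s.x,p,SG)
    return s.x,np.linalg.norm(o-pos),np.degrees(np.linalg.norm(Ro.from_matrix(T.T@R).as_rotvec()))
E
python3 - <<'E'
from h import *
import fk
D=fk.D; s=ctrl.read_state(); D.append((s["qpos"],s["eef_pos"],s["tool_rot"]))
D.append(([-1.21,-.25,.55,1.67,.45,1.17,-2.18],[454.5,111.4,649.7],[-2.545,.014,-1.466]))
D.append(([-.84,.14,.73,.45,-.09,1.98,-1.68],[443.4,111.8,945.8],[-2.542,.013,-1.467]))
b=fk.fit();print(b[0],b[1],b[2].round(3))
import json;json.dump(list(b[2]),open("fkp.json","w"));p=b[2]
for q,x,e in D: print(fk.fk(q,p,fk.SG)[0].round(1),np.round(x,1))
z=np.array([.571,.052,-.819]);x=np.array([.091,-.996,0]);x-=z*(x@z);x/=np.linalg.norm(x);z/=np.linalg.norm(z)
R=np.c_[x,np.cross(z,x),z]
q0=s["qpos"]
for y in Y:
  for d in [285,225,185,110]:
    best=None
    for q3 in [-1.1,-.6,0,.6,1.1]:
     for q5 in [-.6,.5,3.1]:
      for flip in [0,1]:
       qq=q0.copy();qq[2]=q3;qq[4]=q5;qq[5]=.4;Rr=R@np.diag([-1,-1,1]) if flip else R
       r=fk.ik(ax(y,d)[0],Rr,qq,p,reg=0.001)
       if r[1]<.5 and r[2]<.3:
         mar=np.minimum(r[0]-fk.LO,fk.HI-r[0]).min()
         if best is None or mar>best[0]: best=(mar,flip,r[0].round(2))
    r=fk.ik(ax(y,d)[0],R,q0,p,.005)
    print(y,d,best,"| near",r[0].round(2),round(r[1],1),round(r[2],1))
E
```

```text
0.003459078353134604 (-1, -1, -1, -1) [-3.10000e-02  3.11200e+00  3.50895e+02  5.65646e+02  3.31000e-01
  3.82991e+02  4.80300e+00  3.49794e+02]
[ 196.2 -618.5  249.7] [ 188.7 -621.4  255.4]
[ 246.8 -821.5  363.1] [ 245.5 -819.4  365.5]
[ 262.  -808.2  372.3] [ 270.6 -808.7  368.4]
[ 223.7 -703.7  373.1] [ 225.8 -703.3  370.6]
[ 369.1 -411.   456.3] [ 367.7 -414.   454. ]
[467.1 110.8 363. ] [466.6 105.4 365.1]
[449.  109.6 652.5] [454.5 111.4 649.7]
[446.6 122.1 944.5] [443.4 111.8 945.8]
112.5 285 None | near [ 0.03  0.21 -0.46  2.35  1.11  0.26 -2.91] 20.3 6.4
112.5 225 None | near [-0.03  0.35 -0.38  2.27  1.15  0.26 -2.91] 28.5 9.7
112.5 185 None | near [-0.05  0.44 -0.35  2.22  1.18  0.26 -2.91] 32.3 11.5
112.5 110 (np.float64(0.07320540056081581), 1, array([ 0.14,  0.8 , -0.69,  2.4 ,  2.36,  0.8 , -0.9 ])) | near [-0.06  0.61 -0.32  2.1   1.23  0.26 -2.91] 36.5 14.2
37.5 285 None | near [-0.74  0.23  0.8   2.35 -1.07  0.26 -0.47] 22.2 6.9
37.5 225 None | near [ 0.47  0.4  -0.73  2.31  1.37  0.26 -2.91] 26.4 8.9
37.5 185 None | near [ 0.39  0.49 -0.64  2.25  1.4   0.26 -2.91] 
[... 529 characters left out ...]
2  2.21  1.81  0.73 -2.91] 24.6 9.6
-112.5 285 (np.float64(0.030002223159035307), 1, array([ 1.19,  0.48, -1.15,  2.43,  1.98,  0.26, -0.04])) | near [ 0.59  0.26 -0.22  2.31 -1.07  0.26 -0.08] 15.1 4.9
-112.5 225 (np.float64(0.05356693483636921), 1, array([ 0.16,  0.44,  0.27,  2.42,  4.14,  0.47, -2.16])) | near [ 0.45  0.38 -0.11  2.23 -1.07  0.26 -0.09] 23.6 8.3
-112.5 185 (np.float64(0.07510771067178235), 0, array([-0.04,  0.58,  0.53,  2.39,  4.16,  0.64,  0.92])) | near [ 0.4   0.47 -0.07  2.17 -1.07  0.26 -0.11] 27.6 10.2
-112.5 110 (np.float64(0.1412696344270583), 1, array([-0.15,  0.8 ,  0.66,  2.33,  4.09,  0.82, -2.26])) | near [ 1.    1.05 -1.22  2.23  1.95  0.72 -2.91] 13.3 5.3
```

```bash
cat > fk2.py <<'E'
import numpy as np
from scipy.spatial.transform import Rotation as Ro
from scipy.optimize import least_squares
import fk
from fk import LO,HI
# p: o[7] joint offsets, H,L1,a1,a2,L2,b,L3 , base x,y
def f(q,p):
    q=-np.array(q)*np.array([1,-1,1,-1,1,-1,1])+p[:7]
    H,L1,a1,a2,L2,b,L3,bx,by=p[7:16]
    Rz=lambda a:np.array([[np.cos(a),-np.sin(a),0],[np.sin(a),np.cos(a),0],[0,0,1]])
    Ry=lambda a:np.array([[np.cos(a),0,np.sin(a)],[0,1,0],[-np.sin(a),0,np.cos(a)]])
    T=Rz(q[0]);o=np.array([bx,by,H])
    T=T@Ry(q[1])@Rz(q[2]);o=o+T@[a1,0,L1]
    T=T@Ry(q[3]);o=o+T@[a2,0,L2];T=T@Rz(q[4])
    T=T@Ry(q[5]);o=o+T@[b,0,L3];T=T@Rz(q[6]);return o,T
def res(p,D,reg=.02):
    r=[]
    for q,x,e,w in D:
        o,T=f(q,p);r+=list((o-x)/1*w);r+=list(Ro.from_matrix(T.T@Ro.from_euler('xyz',e).as_matrix()).as_rotvec()*300*w)
    return np.r_[r,p[1:6]*100,p[14:16]*.3,(p[12]-0)*.01]
def fit(D):
    best=None
    for H,L3 in [(170,170),(350,350),(270,260)]:
      for a1,a2 in [(0,0),(50,-50),(-50,50)]:
        x0=np.r_[-.03,0,0,0,0,0,3.11,H,560,a1,a2,375,0,L3,0,0]
        s=least_squares(res,x0,args=(D,),x_scale=np.r_[np.ones(7),np.ones(9)*100])
        if best is None or s.cost<best.cost:best=s
    return best.x,best.cost
E
python3 - <<'E'
from h import *
import fk2,fk
s=ctrl.read_state()
D=[(q,x,e,.3) for q,x,e in fk.D];D[0]=D[0][:3]+(1,);D[4]=D[4][:3]+(1,)
D.append((s["qpos"],s["eef_pos"],s["tool_rot"],1))
D.append(([-1.21,-.25,.55,1.67,.45,1.17,-2.18],[454.5,111.4,649.7],[-2.545,.014,-1.466],.3))
D.append(([-.84,.14,.73,.45,-.09,1.98,-1.68],[443.4,111.8,945.8],[-2.542,.013,-1.467],.3))
D.append(([-.06,.33,.14,.69,-.08,1.98,-1.44],[550.9,-30.6,744.3],[-3,-.001,-1.479],.3))
D.append(([-.69,.2,.58,.47,-.1,1.98,-1.69],[477.8,123.6,910.1],[-2.619,.006,-1.472],.3))
D.append(([.84,.4,-1.03,1.16,.32,1.8,-1.58],[498.4,-142.5,593.4],[3.1,.025,-1.485],.3))
p,c=fk2.fit(D);print(c,p.round(3))
for q,x,e,w in D:
    o,T=fk2.f(q,p);print(o.round(1),np.round(x,1),w,np.degrees(np.linalg.norm(Ro.from_matrix(T.T@Ro.from_euler('xyz',e).as_matrix()).as_rotvec())).round(2))
np.save("p2.npy",p)
print(s["clock"],s["eef_pos"],s["tool_rot"],s["qpos"])
E
```

```text
43.442460850087706 [-2.50000e-02 -5.00000e-03 -1.20000e-02  1.30000e-02  4.00000e-03
 -1.30000e-02  3.10800e+00  3.63401e+02  5.55207e+02  2.98100e+00
 -3.07800e+00  3.80259e+02  1.46900e+00  3.52247e+02 -2.55500e+00
 -6.69500e+00]
[ 190.2 -622.2  252.9] [ 188.7 -621.4  255.4] 1 0.42
[ 243.7 -821.1  367.3] [ 245.5 -819.4  365.5] 0.3 0.83
[ 262.2 -807.4  377.3] [ 270.6 -808.7  368.4] 0.3 0.99
[ 224.8 -703.2  374.6] [ 225.8 -703.3  370.6] 0.3 0.59
[ 368.  -412.9  455.3] [ 367.7 -414.   454. ] 1 0.17
[465.9 105.4 365.7] [466.6 105.4 365.1] 1 0.65
[450.8 105.1 652.2] [454.5 111.4 649.7] 0.3 0.69
[447.8 111.9 945.1] [443.4 111.8 945.8] 0.3 0.92
[551.  -21.8 740.2] [550.9 -30.6 744.3] 0.3 0.6
[482.1 125.9 905.8] [477.8 123.6 910.1] 0.3 0.7
[ 494.8 -142.   591.6] [ 498.4 -142.5  593.4] 0.3 0.2
9.2833 [466.59634875 105.42727551 365.05914253] [-2.54617332 -0.00628313 -1.47321437] [-0.98606103  0.02753135  0.61143934  2.30182197  0.54960619  0.28207537
 -2.33933559]
```

```bash
cat >> fk2.py <<'E'
def Rt(th,yaw=0.091,flip=0):
    t=np.radians(th);x=np.array([np.sin(yaw),-np.cos(yaw),0]);z=np.array([np.sin(t)*np.cos(yaw),np.sin(t)*np.sin(yaw),-np.cos(t)])
    if flip:x=-x
    return np.c_[x,np.cross(z,x),z]
def ik(pos,R,q0,p,reg=0.001,m=0.02):
    def g(q):
        o,T=f(q,p);return np.r_[(o-pos)/100,Ro.from_matrix(T.T@R).as_rotvec()*3,reg*(q-q0)]
    s=least_squares(g,np.clip(q0,LO+m+.01,HI-m-.01),bounds=(LO+m,HI-m),max_nfev=60);o,T=f(s.x,p)
    return s.x,np.linalg.norm(o-pos),np.degrees(np.linalg.norm(Ro.from_matrix(T.T@R).as_rotvec()))
E
cat > sweep.py <<'E'
from h import *
import fk2,sys
p=np.load("p2.npy")
def best(pos,R,n=14,seed=0):
    rng=np.random.default_rng(seed);B=None
    for i in range(n):
        q0=np.r_[rng.uniform(-1.5,1.5),.5,rng.uniform(-1.2,1.2),2.2,rng.choice([-.8,0,.5,1.5,2.5,3.5]),.6,rng.uniform(-2.8,2.8)]
        r=fk2.ik(pos,R,q0,p)
        if r[1]<1.5 and r[2]<.7:
            m=np.minimum(r[0]-fk2.LO,fk2.HI-r[0]).min()
            if B is None or m>B[0]:B=(round(m,2),r[0].round(2))
    return B
if __name__=="__main__":
  for th in [35,30,25,20]:
    for y in [112.5,0,-112.5]:
      for d,t in [(200,25),(160,25),(195,-4),(112,-6)]:
        R=fk2.Rt(th)
        o=[]
        for fl in [0,1]:
            R=fk2.Rt(th,flip=fl);pos=ax(y,d)[0]-R[:,2]*t
            o.append(best(pos,R))
        print(th,y,d,o)
E
time python3 sweep.py
```

```text
35 112.5 200 [None, None]
35 112.5 160 [(np.float64(0.03), array([ 0.05,  0.58, -0.56,  2.44,  2.37,  0.62,  2.13])), (np.float64(0.03), array([ 0.06,  0.58, -0.58,  2.44,  2.36,  0.63, -1.  ]))]
35 112.5 195 [(np.float64(0.02), array([ 0.02,  0.56, -0.53,  2.45,  2.38,  0.59,  2.11])), (np.float64(0.02), array([-0.18,  0.52, -0.24,  2.45,  2.62,  0.5 , -1.28]))]
35 112.5 112 [(np.float64(0.11), array([ 0.05,  0.78, -0.54,  2.36,  2.46,  0.73,  2.12])), (np.float64(0.11), array([ 0.09,  0.79, -0.6 ,  2.36,  2.42,  0.76, -0.97]))]
35 0 200 [None, None]
35 0 160 [(np.float64(0.02), array([ 0.73,  0.86, -1.23,  2.45,  2.1 ,  0.89,  2.76])), (np.float64(0.02), array([ 0.73,  0.85, -1.22,  2.45,  2.11,  0.88, -0.39]))]
35 0 195 [None, None]
35 0 112 [(np.float64(0.1), array([-0.64,  0.98,  1.01,  2.37,  4.06,  1.01,  0.53])), (np.float64(0.09), array([ 0.18,  0.73, -0.3 ,  2.38,  2.94,  0.59, -1.26]))]
35 -112.5 200 [(np.float64(0.07), array([0.1 , 0.46, 0.32, 2.4 , 4.14, 0.5 , 0.95])), (np.float64(0.07), array([ 1.07,  0.71, -1.15,  2.4 ,  2.13,  0.52, -0.15]))]
35 -112.5 160 [(np.float6
[... 5748 characters left out ...]
(0.16), array([ 0.83,  0.54, -0.85,  2.16,  0.95,  0.39, -2.21])), (np.float64(0.22), array([ 0.88,  0.58, -0.95,  2.16,  1.05,  0.45,  0.83]))]
20 -112.5 160 [(np.float64(0.12), array([ 0.72,  0.61, -0.74,  2.14,  1.09,  0.35, -2.34])), (np.float64(0.18), array([ 0.78,  0.64, -0.84,  2.14,  1.18,  0.41,  0.72]))]
20 -112.5 195 [(np.float64(0.19), array([ 0.81,  0.64, -0.88,  2.16,  1.21,  0.42, -2.46])), (np.float64(0.14), array([ 0.77,  0.61, -0.8 ,  2.16,  1.15,  0.37,  0.74]))]
20 -112.5 112 [(np.float64(0.07), array([ 0.59,  0.74, -0.6 ,  2.09,  1.44,  0.3 , -2.68])), (np.float64(0.09), array([ 0.6 ,  0.75, -0.63,  2.09,  1.45,  0.32,  0.46]))]
real	2m53.100s
user	2m48.528s
sys	0m0.241s
```

```bash
cat > sim.py <<'E'
from h import *
import fk2
p=np.load("p2.npy")
def step(q,pos,R,reg=.03,m=0.0):
    def g(x):
        o,T=fk2.f(x,p);return np.r_[(o-pos)/100,Ro.from_matrix(T.T@R).as_rotvec()*3,reg*(x-q)]
    s=least_squares(g,np.clip(q,fk2.LO+m+1e-3,fk2.HI-m-1e-3),bounds=(fk2.LO+m,fk2.HI-m),max_nfev=40);return s.x
from scipy.optimize import least_squares
def run(q,wps,verbose=1):
    """wps: list of (dpos world target, yaw turn)"""
    for tgt,dy in wps:
        o,T=fk2.f(q,p);n=int(max(np.ceil(np.linalg.norm(tgt-o)/40),np.ceil(abs(dy)/.12),1))
        for k in range(1,n+1):
            q=step(q,o+(tgt-o)*k/n,T@Ro.from_euler('z',dy*k/n).as_matrix())
        o2,T2=fk2.f(q,p);z=T2[:,2]
        if verbose: print(np.round(tgt),n,"err",np.linalg.norm(o2-tgt).round(1),"tilt",np.degrees(np.arccos(-z[2])).round(1),"az",np.degrees(np.arctan2(z[1],z[0])).round(1),"q",q.round(2))
    return q
E
python3 - <<'E'
from sim import *
q=ctrl.read_state()["qpos"]
pi=np.pi
A=[ax(y,265)[0] for y in Y];B=[ax(y,225)[0] for y in Y]
print("direct");run(q,[(A[0],0),(B[0],0),(A[0],0),(A[1],0),(B[1],0)])
for nm,w in {"flip high":[([464,100,500],0),([464,100,600],pi)],"flip- high":[([464,100,600],-pi)],
 "right first":[([464,100,550],0),([480,-250,550],0),([480,-250,550],pi)],
 "right far":[([464,100,550],0),([450,-450,550],0),([450,-450,500],pi)]}.items():
    print(nm);q2=run(q,[(np.array(a,float),b) for a,b in w]+[(A[3],0),(B[3],0),(A[3],0),(A[2],0),(B[2],0),(A[1],0),(B[1],0),(A[0],0),(B[0],0)])
E
```

```text
direct
[482. 112. 247.] 3 err 20.0 tilt 27.7 az 2.0 q [-0.21  0.26 -0.2   2.32  1.14  0.23 -2.94]
[504. 114. 214.] 2 err 10.6 tilt 24.1 az 0.5 q [-0.21  0.38 -0.19  2.26  1.16  0.23 -2.94]
[482. 112. 247.] 1 err 0.0 tilt 24.1 az 0.5 q [-0.14  0.31 -0.29  2.3   1.04  0.28 -2.83]
[488.  37. 247.] 2 err 0.0 tilt 24.1 az 0.5 q [ 0.18  0.31 -0.43  2.32  1.05  0.23 -2.67]
[511.  39. 214.] 1 err 1.9 tilt 23.5 az 0.5 q [ 0.15  0.4  -0.41  2.29  1.34  0.23 -2.94]
flip high
[464. 100. 500.] 4 err 0.0 tilt 34.1 az 3.9 q [-1.05 -0.17  0.55  2.03  0.46  0.74 -2.22]
[464. 100. 600.] 27 err 120.0 tilt 47.5 az 28.2 q [ 1.58 -0.37 -0.7   2.15 -1.1   1.35 -2.94]
[ 502. -112.  247.] 9 err 14.9 tilt 45.3 az 34.4 q [ 1.34  0.66 -0.98  2.28 -1.1   0.23 -2.51]
[ 525. -110.  214.] 2 err 8.4 tilt 44.3 az 38.3 q [ 1.21  0.74 -0.88  2.23 -1.1   0.23 -2.49]
[ 502. -112.  247.] 1 err 0.0 tilt 44.3 az 38.3 q [ 1.25  0.64 -0.87  2.26 -1.08  0.31 -2.53]
[495. -38. 247.] 2 err 9.9 tilt 42.8 az 42.4 q [ 1.17  0.61 -0.96  2.32 -1.1   0.23 -2.64]
[518. -36. 214.] 2 err 7.3 tilt 41.8 az 45.8 q [ 1.05  0.69 -0.85  2.26 -
[... 2878 characters left out ...]
7.8 az 15.7 q [ 0.57  0.42 -0.26  2.23 -1.1   0.23 -2.94]
[ 502. -112.  247.] 1 err 1.4 tilt 28.0 az 16.2 q [ 0.5   0.35 -0.14  2.27 -1.1   0.3  -2.94]
[495. -38. 247.] 2 err 17.8 tilt 28.9 az 23.6 q [ 0.61  0.34 -0.4   2.32 -1.1   0.23 -2.94]
[518. -36. 214.] 2 err 7.9 tilt 27.6 az 28.2 q [ 0.5   0.43 -0.33  2.26 -1.1   0.23 -2.94]
[488.  37. 247.] 3 err 19.4 tilt 29.1 az 35.6 q [ 0.49  0.35 -0.41  2.33 -1.1   0.26 -2.94]
[511.  39. 214.] 2 err 6.6 tilt 28.4 az 39.4 q [ 0.43  0.44 -0.4   2.27 -1.1   0.23 -2.94]
[482. 112. 247.] 3 err 20.7 tilt 30.4 az 46.7 q [ 0.43  0.38 -0.49  2.32 -1.1   0.26 -2.94]
[504. 114. 214.] 2 err 5.8 tilt 29.7 az 50.0 q [ 0.35  0.47 -0.46  2.26 -1.1   0.23 -2.94]
```

```bash
python3 - <<'E'
from sim import *
q=ctrl.read_state()["qpos"]
pi=np.pi
A=[ax(y,265)[0] for y in Y];B=[ax(y,225)[0] for y in Y];C=[ax(y,185)[0] for y in Y];G=[ax(y,118)[0] for y in Y]
o=fk2.f(q,p)[0]
print("flip- here");q1=run(q,[(o,-pi),(A[0],0),(B[0],0),(C[0],0),(A[0],0),(A[1],0),(B[1],0),(A[1],0),(A[2],0),(B[2],0),(A[2],0),(A[3],0),(B[3],0),(A[3],0)])
E
```

```text
flip- here
[466. 105. 366.] 27 err 0.0 tilt 34.1 az 3.9 q [-0.82  0.03  0.44  2.3   0.57  0.29  0.78]
[482. 112. 247.] 3 err 0.0 tilt 34.1 az 3.9 q [ 0.07  0.35 -0.6   2.46  2.07  0.44 -0.77]
[504. 114. 214.] 2 err 0.0 tilt 34.1 az 3.9 q [ 0.08  0.48 -0.63  2.45  2.18  0.55 -0.85]
[527. 116. 182.] 2 err 0.0 tilt 34.1 az 3.9 q [ 0.09  0.59 -0.63  2.43  2.25  0.63 -0.89]
[482. 112. 247.] 2 err 0.0 tilt 34.1 az 3.9 q [ 0.07  0.35 -0.6   2.46  2.07  0.44 -0.77]
[488.  37. 247.] 2 err 2.8 tilt 33.4 az 3.9 q [ 0.44  0.37 -0.77  2.47  2.16  0.38 -0.65]
[511.  39. 214.] 1 err 0.0 tilt 33.4 az 3.9 q [ 0.42  0.5  -0.78  2.46  2.24  0.52 -0.71]
[488.  37. 247.] 1 err 1.2 tilt 33.2 az 3.8 q [ 0.46  0.37 -0.8   2.47  2.13  0.39 -0.61]
[495. -38. 247.] 2 err 0.0 tilt 33.2 az 3.8 q [ 0.72  0.39 -0.82  2.45  2.31  0.29 -0.57]
[518. -36. 214.] 1 err 0.0 tilt 33.2 az 3.8 q [ 0.67  0.52 -0.82  2.44  2.34  0.42 -0.59]
[495. -38. 247.] 1 err 0.0 tilt 33.2 az 3.8 q [ 0.72  0.39 -0.82  2.45  2.32  0.29 -0.58]
[ 502. -112.  247.] 2 err 0.1 tilt 33.2 az 3.8 q [ 1.    0.46 -0.93  2.4   2.19  0.23 -0.25]
[ 525. -110.  214.] 1 err 0.0 tilt 33.2 az 3.8 q [ 0.94  0.59 -0.94  2.38  2.24  0.37 -0.28]
[ 502. -112.  247.] 1 err 0.0 tilt 33.2 az 3.8 q [ 1.    0.46 -0.93  2.4   2.19  0.23 -0.25]
```

>>> step_arm(
  linear=[
    [0, 0, 0],
    [0, 0, 0],
    [0, 0, 0],
    [0, 0, 0],
    [0, 0, 0],
    [0, 0, 0],
    [0, 0, 0],
    [0, 0, 0],
  ],
  yaw=[-0.124, -0.248, -0.372, -0.496, -0.62, -0.744, -0.868, -0.99],
  gripper=[-1, -1, -1, -1, -1, -1, -1, -1],
)

```text
clock: 9.95
eef_pos: [468.4, 108.5, 369.7]
tool_rot: [-2.783, -0.497, -0.564]
force: [0.5, 0.6, -0.4]
width: -0.2
```

>>> step_arm(
  linear=[
    [0, 0, 0],
    [0, 0, 0],
    [0, 0, 0],
    [0, 0, 0],
    [0, 0, 0],
    [0, 0, 0],
    [0, 0, 0],
    [0, 0, 0],
  ],
  yaw=[-0.124, -0.248, -0.372, -0.496, -0.62, -0.744, -0.868, -0.99],
  gripper=[-1, -1, -1, -1, -1, -1, -1, -1],
)

```text
clock: 10.62
eef_pos: [468.4, 108.4, 369.7]
tool_rot: [2.87, -0.546, 0.594]
force: [0.4, -0.2, 1.0]
width: 0.0
```

>>> step_arm(
  linear=[
    [0, 0, 0],
    [0, 0, 0],
    [0, 0, 0],
    [0, 0, 0],
    [0, 0, 0],
    [0, 0, 0],
    [0, 0, 0],
    [0, 0, 0],
  ],
  yaw=[-0.124, -0.248, -0.372, -0.496, -0.62, -0.744, -0.868, -0.99],
  gripper=[-1, -1, -1, -1, -1, -1, -1, -1],
)

```text
clock: 11.28
eef_pos: [468.4, 108.4, 369.8]
tool_rot: [2.544, -0.093, 1.536]
force: [0.4, 1.3, -0.3]
width: 0.0
```

```bash
python3 -c "
from h import *
goto(ax(112.5,265)[0])
"
```

```text
11.28 pos [468.4 108.4 369.8] rot [ 2.544 -0.093  1.536] F [ 0.4  1.3 -0.3] w 0.0 q [-0.82  0.02  0.43  2.29  0.57  0.29  0.62]
toolz [ 0.565  0.057 -0.823] toolx [0.034 0.995 0.093] tilt 34.61 az 5.8
shift [ -7.8 -58.1 108.7] norm 123.5 rows 3.0
```

>>> step_arm(
  linear=[
    [-1, -9, 17],
    [-2, -18, 34],
    [-4, -27, 51],
    [-5, -36, 68],
    [-6, -45, 85],
    [-7, -52, 97],
    [-8, -58, 109],
    [-8, -58, 109],
  ],
  yaw=[-0.08, -0.165, -0.165, -0.165, -0.165, -0.165, -0.165, -0.165],
  gripper=[-1, -1, -1, -1, -1, -1, -1, -1],
)

```text
clock: 11.95
eef_pos: [482.5, 100.1, 274.1]
tool_rot: [2.534, 0.027, 1.645]
force: [0.3, -0.8, 0.7]
width: -0.3
```

```bash
python3 -c "
from h import *
goto(ax(112.5,240)[0])
"
```

```text
11.95 pos [482.5 100.1 274.1] rot [2.534 0.027 1.645] F [ 0.3 -0.8  0.7] w -0.3 q [-0.22  0.24 -0.22  2.42  1.9   0.28 -0.59]
toolz [ 0.571  0.02  -0.821] toolx [-0.074  0.997 -0.027] tilt 34.85 az 2.0
shift [ 13.  -15.2  46.9] norm 51.0 rows 2.0
```

>>> step_arm(
  linear=[
    [4, -5, 12],
    [8, -10, 24],
    [13, -15, 36],
    [13, -15, 47],
    [13, -15, 47],
  ],
  yaw=[0, 0, 0, 0, 0],
  gripper=[-1, -1, -1, -1, -1],
)

```text
clock: 12.37
eef_pos: [495.6, 113.0, 224.4]
tool_rot: [2.538, 0.028, 1.645]
force: [-0.0, 0.2, -0.4]
width: 0.2
```

```bash
python3 -c "
from h import *
goto(ax(112.5,225)[0])
im=save('wrist','w2')
im=save('side','s2',(170,120,370,300),3.5)
"
```

```text
12.37 pos [495.6 113.  224.4] rot [2.538 0.028 1.645] F [-0.   0.2 -0.4] w 0.2 q [-0.14  0.4  -0.37  2.43  2.14  0.44 -0.86]
toolz [ 0.567  0.019 -0.823] toolx [-0.074  0.997 -0.028] tilt 34.59 az 1.9
shift [ 0.3  1.6 13.4] norm 13.5 rows 1.0
```

View pics/w2.png

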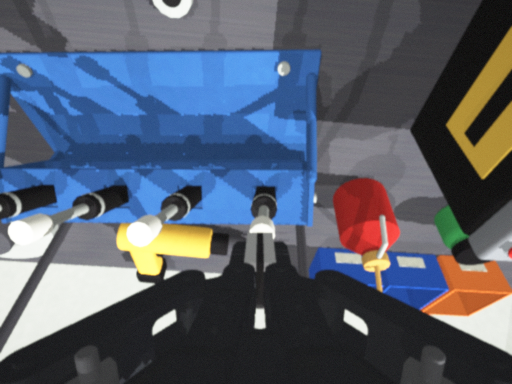

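View pics/s2.png

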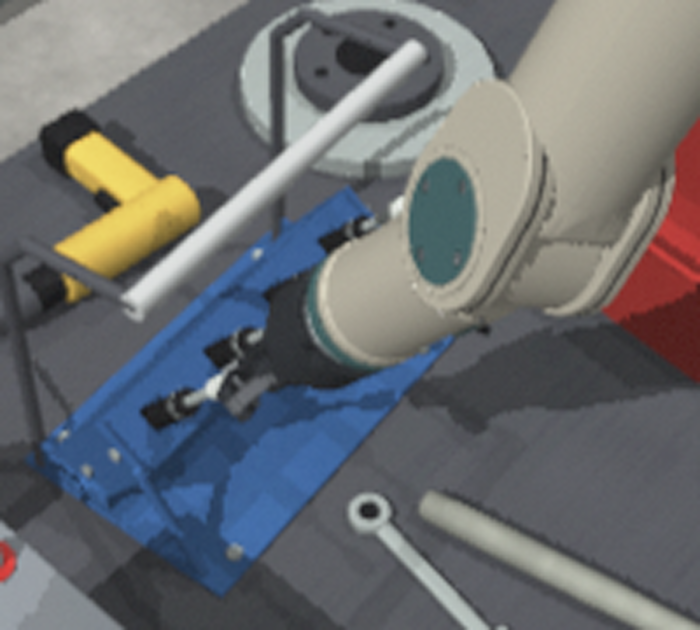

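>>> step_arm(
  linear=[
    [0, 1, 6],
    [0, 1, 10],
    [0, 1, 12],
    [0, 1, 14],
    [0, 1, 15],
    [0, 1, 16],
    [0, 1, 17],
    [0, 1, 17],
  ],
  yaw=[0, 0, 0, 0, 0, 0, 0, 0],
  gripper=[-1, -1, -1, -1, -1, -1, -1, -1],
)

```text
clock: 13.13
eef_pos: [504.1, 111.9, 210.5]
tool_rot: [2.541, 0.028, 1.644]
force: [-0.6, 0.9, 0.5]
width: -0.2
```

```bash
python3 -c "
from h import *
goto(ax(112.5,225)[0])
"
```

```text
13.13 pos [504.1 111.9 210.5] rot [2.541 0.028 1.644] F [-0.6  0.9  0.5] w -0.2 q [-0.12  0.44 -0.39  2.43  2.19  0.47 -0.9 ]
toolz [ 0.565  0.018 -0.825] toolx [-0.073  0.997 -0.028] tilt 34.43 az 1.8
shift [ 1.6  2.5 -2.9] norm 4.2 rows 1.0
```

>>> step_arm(
  linear=[
    [1, 1, 1],
    [1, 2, 2],
    [1, 2, 3],
    [1, 2, 4],
    [1, 2, 5],
    [1, 2, 5],
  ],
  yaw=[0, 0, 0, 0, 0, 0],
  gripper=[-1, -1, -1, -1, -1, -1],
)

```text
clock: 13.63
eef_pos: [508.5, 113.2, 207.3]
tool_rot: [2.542, 0.028, 1.644]
force: [-1.5, -0.0, 1.6]
width: 0.1
```

```bash
python3 -c "
from h import *
goto(ax(112.5,225)[0])
"
```

```text
13.63 pos [508.5 113.2 207.3] rot [2.542 0.028 1.644] F [-1.5 -0.   1.6] w 0.1 q [-0.12  0.46 -0.39  2.42  2.19  0.47 -0.9 ]
toolz [ 0.565  0.018 -0.825] toolx [-0.073  0.997 -0.028] tilt 34.41 az 1.9
shift [ 0.5  0.7 -8. ] norm 8.1 rows 1.0
```

>>> step_arm(
  linear=[
    [0, 0, 1],
    [0, 0, 2],
    [0, 0, 3],
    [0, 0, 4],
    [0, 0, 5],
    [0, 0, 6],
  ],
  yaw=[0, 0, 0, 0, 0, 0],
  gripper=[-1, -1, -1, -1, -1, -1],
)

```text
clock: 14.13
eef_pos: [512.0, 113.4, 202.5]
tool_rot: [2.541, 0.028, 1.644]
force: [-2.2, 0.1, 2.0]
width: 0.3
```

```bash
python3 -c "
from h import *
goto(ax(112.5,225)[0])
save('wrist','w3',(150,130,360,290),3)
"
```

```text
14.13 pos [512.  113.4 202.5] rot [2.541 0.028 1.644] F [-2.2  0.1  2. ] w 0.3 q [-0.11  0.47 -0.39  2.42  2.2   0.49 -0.91]
toolz [ 0.565  0.018 -0.825] toolx [-0.073  0.997 -0.028] tilt 34.43 az 1.9
shift [  0.5   0.5 -14. ] norm 14.0 rows 1.0
```

View pics/w3.png

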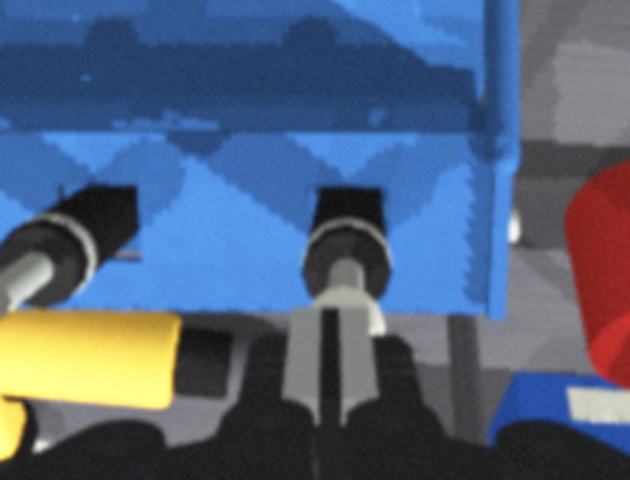

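>>> step_arm(
  linear=[
    [1, 0, 4],
    [1, 0, 8],
    [1, 0, 12],
    [1, 0, 16],
    [1, 0, 20],
    [1, 0, 23],
    [1, 0, 26],
  ],
  yaw=[0, 0, 0, 0, 0, 0, 0],
  gripper=[-1, -1, -1, -1, -1, -1, -1],
)

```text
clock: 14.77
eef_pos: [526.9, 114.9, 180.8]
tool_rot: [2.541, 0.028, 1.644]
force: [-2.8, 0.0, 2.5]
width: 0.1
```

```bash
python3 -c "
from h import *
goto(ax(112.5,225)[0])
"
```

```text
14.77 pos [526.9 114.9 180.8] rot [2.541 0.028 1.644] F [-2.8  0.   2.5] w 0.1 q [-0.09  0.54 -0.41  2.4   2.26  0.53 -0.94]
toolz [ 0.565  0.018 -0.825] toolx [-0.073  0.997 -0.028] tilt 34.44 az 1.9
shift [ -0.5   0.4 -40.3] norm 40.3 rows 1.0
```

>>> step_arm(
  linear=[
    [0, 0, 1],
    [0, 0, 2],
    [0, 0, 3],
    [0, 0, 4],
  ],
  yaw=[0, 0, 0, 0],
  gripper=[-1, -1, -1, -1],
)

```text
clock: 15.1
eef_pos: [528.4, 115.1, 178.4]
tool_rot: [2.54, 0.028, 1.644]
force: [-12.2, -1.7, 18.7]
width: -0.1
```

```bash
python3 -c "
from h import *
goto(ax(112.5,235)[0]);goto(ax(37.5,228)[0])
"
```

```text
15.1 pos [528.4 115.1 178.4] rot [2.54  0.028 1.644] F [-12.2  -1.7  18.7] w -0.1 q [-0.09  0.55 -0.41  2.4   2.26  0.54 -0.95]
toolz [ 0.566  0.019 -0.824] toolx [-0.074  0.997 -0.028] tilt 34.48 az 1.9
shift [ -1.    0.4 -53.2] norm 53.2 rows 2.0
15.1 pos [528.4 115.1 178.4] rot [2.54  0.028 1.644] F [-12.2  -1.7  18.7] w -0.1 q [-0.09  0.55 -0.41  2.4   2.26  0.54 -0.95]
toolz [ 0.566  0.019 -0.824] toolx [-0.074  0.997 -0.028] tilt 34.48 az 1.9
shift [-75.7   0.4 -43.8] norm 87.4 rows 3.0
```

>>> step_arm(
  linear=[
    [0, 0, -30],
    [0, 0, -55],
    [-30, 0, -55],
    [-60, 0, -55],
    [-75, 0, -53],
    [-75, 0, -48],
    [-75, 0, -44],
  ],
  yaw=[0, 0, 0, 0, 0, 0, 0],
  gripper=[-1, -1, -1, -1, -1, -1, -1],
)

```text
clock: 15.68
eef_pos: [509.9, 38.3, 216.2]
tool_rot: [2.54, 0.028, 1.641]
force: [0.0, -0.3, -0.6]
width: 0.0
```

```bash
python3 -c "
from h import *
goto(ax(37.5,222)[0])
save('wrist','w4',(110,130,400,290),2.5)
"
```

```text
15.68 pos [509.9  38.3 216.2] rot [2.54  0.028 1.641] F [ 0.  -0.3 -0.6] w 0.0 q [ 0.13  0.42 -0.42  2.45  2.4   0.4  -0.91]
toolz [ 0.566  0.017 -0.824] toolx [-0.07   0.997 -0.028] tilt 34.48 az 1.7
shift [0.7 0.1 5.4] norm 5.4 rows 1.0
```

View pics/w4.png

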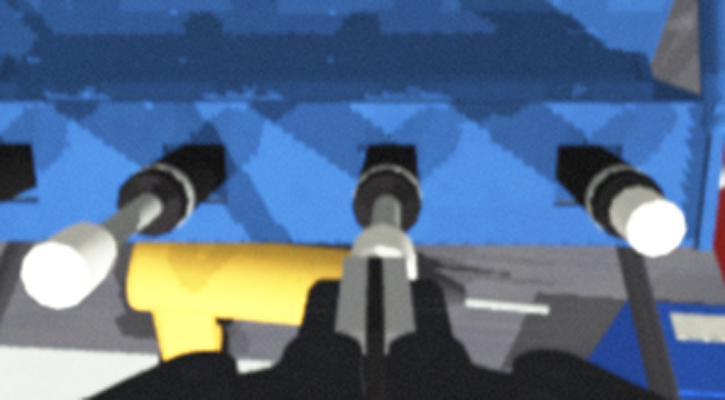

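>>> step_arm(
  linear=[
    [2, 0, 2],
    [2, 0, 4],
    [2, 0, 5],
    [2, 0, 6],
    [2, 0, 7],
    [2, 0, 8],
    [2, 0, 8],
  ],
  yaw=[0, 0, 0, 0, 0, 0, 0],
  gripper=[-1, -1, -1, -1, -1, -1, -1],
)

```text
clock: 16.32
eef_pos: [512.7, 42.4, 210.5]
tool_rot: [2.54, 0.028, 1.646]
force: [-13.4, -0.6, 21.4]
width: 0.1
```

>>> step_arm(
  linear=[
    [0, 0, -12],
    [-30, 0, -24],
    [-60, 0, -24],
    [-75, 0, -20],
    [-75, 0, -14],
    [-75, 0, -10],
  ],
  yaw=[0, 0, 0, 0, 0, 0],
  gripper=[-1, -1, -1, -1, -1, -1],
)

```text
clock: 16.82
eef_pos: [513.9, -34.0, 219.6]
tool_rot: [2.541, 0.028, 1.642]
force: [-0.6, 0.4, -0.3]
width: -0.2
```

```bash
python3 -c "
from h import *
goto(ax(-37.5,222)[0])
save('wrist','w5',(110,130,400,290),2.5)
"
```

```text
16.82 pos [513.9 -34.  219.6] rot [2.541 0.028 1.642] F [-0.6  0.4 -0.3] w -0.2 q [ 0.39  0.43 -0.48  2.43  2.6   0.33 -0.91]
toolz [ 0.565  0.018 -0.825] toolx [-0.071  0.997 -0.028] tilt 34.44 az 1.8
shift [-1.7  0.4  9.7] norm 9.9 rows 1.0
```

View pics/w5.png

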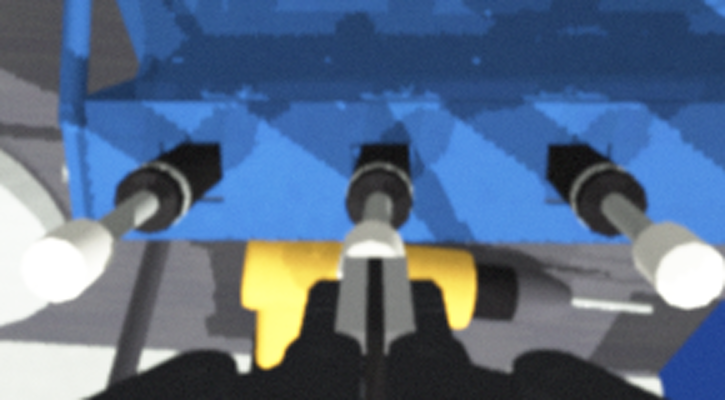

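Slot 2's rod stood out again and the fingers are well aligned with slot 3. I'll press it now.

>>> step_arm(
  linear=[
    [0, 0, 4],
    [0, 0, 8],
    [0, 0, 9],
    [0, 0, 10],
    [0, 0, 11],
    [0, 0, 12],
    [0, 0, 13],
  ],
  yaw=[0, 0, 0, 0, 0, 0, 0],
  gripper=[-1, -1, -1, -1, -1, -1, -1],
)

```text
clock: 17.45
eef_pos: [519.8, -32.6, 210.1]
tool_rot: [2.54, 0.029, 1.645]
force: [-15.8, -0.7, 23.7]
width: 0.0
```

>>> step_arm(
  linear=[
    [0, 0, -12],
    [-30, 0, -24],
    [-60, 0, -24],
    [-75, 0, -20],
    [-75, 0, -14],
    [-75, 0, -12],
  ],
  yaw=[0, 0, 0, 0, 0, 0],
  gripper=[-1, -1, -1, -1, -1, -1],
)

```text
clock: 17.95
eef_pos: [519.6, -108.9, 220.5]
tool_rot: [2.542, 0.026, 1.641]
force: [-0.2, -0.5, 0.3]
width: 0.3
```

```bash
python3 -c "
from h import *
goto(ax(-112.5,222)[0])
save('wrist','w6',(110,130,400,290),2.5)
"
```

```text
17.95 pos [ 519.6 -108.9  220.5] rot [2.542 0.026 1.641] F [-0.2 -0.5  0.3] w 0.3 q [ 0.72  0.47 -0.64  2.37  2.57  0.25 -0.68]
toolz [ 0.565  0.018 -0.825] toolx [-0.07   0.997 -0.026] tilt 34.41 az 1.8
shift [-1.6  0.8 11.1] norm 11.2 rows 1.0
```

View pics/w6.png

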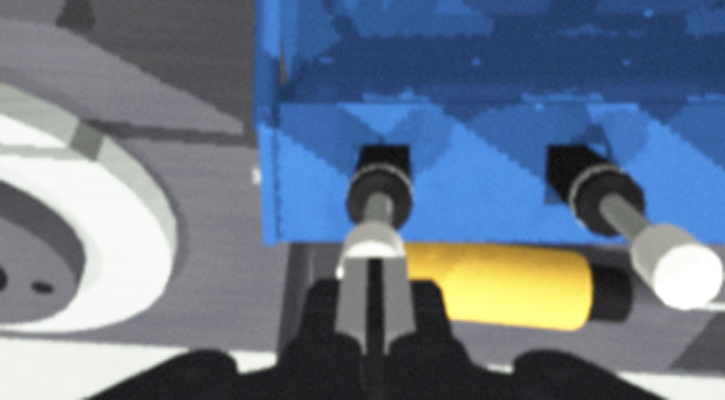

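Slot 3's rod is also out and the fingers are aligned with slot 4.

>>> step_arm(
  linear=[
    [0, 0, 4],
    [0, 0, 8],
    [0, 0, 10],
    [0, 0, 11],
    [0, 0, 12],
    [0, 0, 13],
    [0, 0, 14],
  ],
  yaw=[0, 0, 0, 0, 0, 0, 0],
  gripper=[-1, -1, -1, -1, -1, -1, -1],
)

```text
clock: 18.58
eef_pos: [527.5, -107.6, 209.7]
tool_rot: [2.541, 0.028, 1.645]
force: [-2.6, 0.3, 3.1]
width: 0.1
```

>>> step_arm(
  linear=[
    [0, 0, 5],
    [0, 0, 10],
    [0, 0, 15],
    [0, 0, 20],
    [0, 0, 25],
    [0, 0, 29],
    [0, 0, 32],
    [0, 0, 34],
  ],
  yaw=[0, 0, 0, 0, 0, 0, 0, 0],
  gripper=[-1, -1, -1, -1, -1, -1, -1, -1],
)

```text
clock: 19.25
eef_pos: [547.9, -107.1, 181.4]
tool_rot: [2.54, 0.028, 1.644]
force: [0.1, 1.5, 5.1]
width: 0.2
```

>>> step_arm(
  linear=[
    [0, 0, 1],
    [0, 0, 2],
    [0, 0, 3],
    [0, 0, 3],
  ],
  yaw=[0, 0, 0, 0],
  gripper=[-1, -1, -1, -1],
)

```text
clock: 19.58
eef_pos: [548.5, -107.4, 178.9]
tool_rot: [2.541, 0.028, 1.643]
force: [0.3, 0.7, 2.7]
width: 0.0
```

```bash
python3 -c "
from h import *
goto(ax(-112.5,182)[0])
"
```

```text
19.58 pos [ 548.5 -107.4  178.9] rot [2.541 0.028 1.643] F [0.3 0.7 2.7] w 0.0 q [ 0.66  0.6  -0.62  2.34  2.59  0.36 -0.67]
toolz [ 0.565  0.018 -0.825] toolx [-0.073  0.997 -0.028] tilt 34.43 az 1.9
shift [-0.9  0.9  0.4] norm 1.3 rows 1.0
```

```bash
python3 - <<'E'
from sim import *
q=ctrl.read_state()["qpos"]
g=lambda y,d,perp=0:ax(y,d)[0]+perp*np.array([.815,.075,.574])
print(fk2.f(q,p)[0],g(-112.5,182))
print("slot4");q4=run(q,[(g(-112.5,118),0),(g(-112.5,218),0),(g(-112.5,248),0),(np.array([470,-250,330.]),0),(np.array([440,-390,260.]),0),(np.array([440,-390,125.]),0),(np.array([440,-390,260.]),0)])
print("to slot1");q1=run(q4,[(np.array([480,-120,330.]),0),(g(-37.5,262,-20),0),(g(112.5,255),0),(g(112.5,182),0),(g(112.5,118),0),(g(112.5,230),0)])
for nm,w in {"perp":[g(112.5,240,-40),g(-112.5,240,-40)],"up axis":[g(112.5,325),g(-112.5,325)],"mix":[g(112.5,290,-20),g(-112.5,290,-20)],"back":[g(112.5,235)+[-50,0,0],g(-112.5,235)+[-50,0,0]]}.items():
    print(nm);run(q1,[(a,0) for a in w]+[(np.array([470,-250,330.]),0),(np.array([440,-340,260.]),0),(np.array([440,-340,125.]),0)])
E
```

```text
[ 559.85831761 -106.34391456  182.36433205] [ 549.47476231 -108.1597705   179.08567206]
slot4
[ 586. -105.  127.] 2 err 0.0 tilt 33.2 az 0.4 q [ 0.62  0.76 -0.62  2.31  2.62  0.49 -0.68]
[ 529. -110.  209.] 3 err 0.0 tilt 33.2 az 0.4 q [ 0.73  0.51 -0.66  2.39  2.6   0.31 -0.69]
[ 512. -112.  233.] 1 err 0.0 tilt 33.2 az 0.4 q [ 0.78  0.43 -0.68  2.4   2.61  0.23 -0.69]
[ 470. -250.  330.] 5 err 0.1 tilt 33.2 az 0.4 q [ 1.6   0.43 -1.25  2.19  0.42  0.3   1.78]
[ 440. -390.  260.] 4 err 0.0 tilt 33.2 az 0.4 q [ 1.67  0.68 -1.11  2.08  0.57  0.33  1.95]
[ 440. -390.  125.] 4 err 0.0 tilt 33.2 az 0.4 q [ 1.61  0.99 -1.07  2.17  1.77  0.34  0.92]
[ 440. -390.  260.] 4 err 0.0 tilt 33.2 az 0.4 q [ 1.73  0.77 -1.25  2.08  0.87  0.42  1.66]
to slot1
[ 480. -120.  330.] 8 err 1.7 tilt 32.4 az 0.2 q [ 1.35  0.27 -1.25  2.3   0.65  0.23  1.25]
[481. -39. 233.] 4 err 4.2 tilt 31.5 az 0.4 q [ 0.91  0.58 -1.25  2.47  1.87  0.62 -0.19]
[487. 112. 239.] 4 err 0.0 tilt 31.5 az 0.4 q [ 0.42  0.6  -1.23  2.41  1.7   0.84 -0.43]
[529. 116. 179.] 2 err 0.0 tilt 31.5 az 0.4 q [ 0.34  0.79 -1.13  2.37  1
[... 1376 characters left out ...]
 1.58  0.43 -1.25  2.17  0.44  0.35  1.75]
[ 440. -340.  260.] 3 err 0.0 tilt 31.5 az 0.4 q [ 1.6   0.6  -1.08  2.16  0.58  0.27  1.85]
[ 440. -340.  125.] 4 err 0.0 tilt 31.5 az 0.4 q [ 1.56  1.   -1.13  2.27  1.92  0.46  0.68]
back
[449. 113. 223.] 2 err 7.0 tilt 30.0 az -0.7 q [ 0.37  0.61 -1.25  2.47  1.69  0.89 -0.52]
[ 469. -111.  223.] 6 err 0.0 tilt 30.0 az -0.7 q [ 1.11  0.62 -1.23  2.46  1.88  0.54 -0.  ]
[ 470. -250.  330.] 5 err 0.1 tilt 30.0 az -0.8 q [ 1.56  0.42 -1.25  2.15  0.48  0.39  1.7 ]
[ 440. -340.  260.] 3 err 0.0 tilt 30.0 az -0.8 q [ 1.58  0.59 -1.08  2.15  0.62  0.31  1.79]
[ 440. -340.  125.] 4 err 0.0 tilt 30.0 az -0.7 q [ 1.53  0.96 -1.09  2.26  1.89  0.44  0.68]
```

>>> step_arm(
  linear=[
    [0, 0, -12],
    [-1, 1, -25],
    [-1, 1, -25],
    [-1, 1, -25],
    [-1, 1, -25],
  ],
  yaw=[0, 0, 0, 0, 0],
  gripper=[-1, -1, 0.1, 0.1, 0.1],
)

```text
clock: 20.0
eef_pos: [535.0, -109.1, 199.8]
tool_rot: [2.542, 0.028, 1.643]
force: [0.4, -0.7, 1.1]
width: 35.9
```

```bash
python3 -c "
from h import *
goto(ax(-112.5,118)[0])
save('wrist','w7',(60,60,450,384),1.8)
"
```

```text
20.0 pos [ 535.  -109.1  199.8] rot [2.542 0.028 1.643] F [ 0.4 -0.7  1.1] w 35.9 q [ 0.69  0.54 -0.63  2.35  2.58  0.31 -0.67]
toolz [ 0.565  0.018 -0.825] toolx [-0.072  0.997 -0.028] tilt 34.39 az 1.8
shift [ 2.7  1.  89.2] norm 89.3 rows 3.0
```

View pics/w7.png

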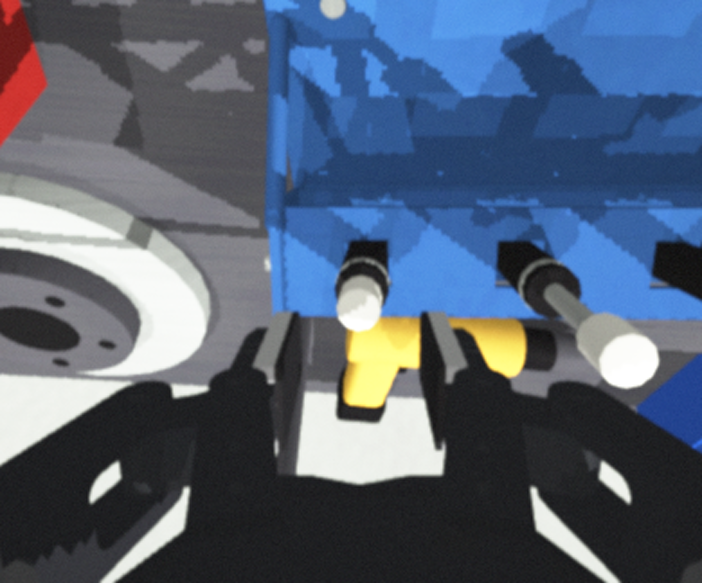

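>>> step_arm(
  linear=[
    [0, 0, 18],
    [1, 0, 36],
    [2, 1, 54],
    [3, 1, 68],
    [3, 1, 80],
    [3, 1, 86],
    [3, 1, 88],
    [3, 1, 88],
  ],
  yaw=[0, 0, 0, 0, 0, 0, 0, 0],
  gripper=[0.1, 0.1, 0.1, 0.1, 0.1, 0.1, 0.1, 0.1],
)

```text
clock: 20.72
eef_pos: [585.4, -103.8, 127.5]
tool_rot: [2.542, 0.027, 1.644]
force: [-0.4, 0.5, 0.1]
width: 47.1
```

```bash
python3 -c "
from h import *
goto(ax(-112.5,118)[0])
save('wrist','w8',(60,60,450,384),1.8)
"
```

```text
20.72 pos [ 585.4 -103.8  127.5] rot [2.542 0.027 1.644] F [-0.4  0.5  0.1] w 47.1 q [ 0.61  0.75 -0.6   2.28  2.6   0.46 -0.66]
toolz [ 0.564  0.019 -0.825] toolx [-0.073  0.997 -0.027] tilt 34.37 az 1.9
shift [-1.  0.  1.] norm 1.4 rows 1.0
```

View pics/w8.png

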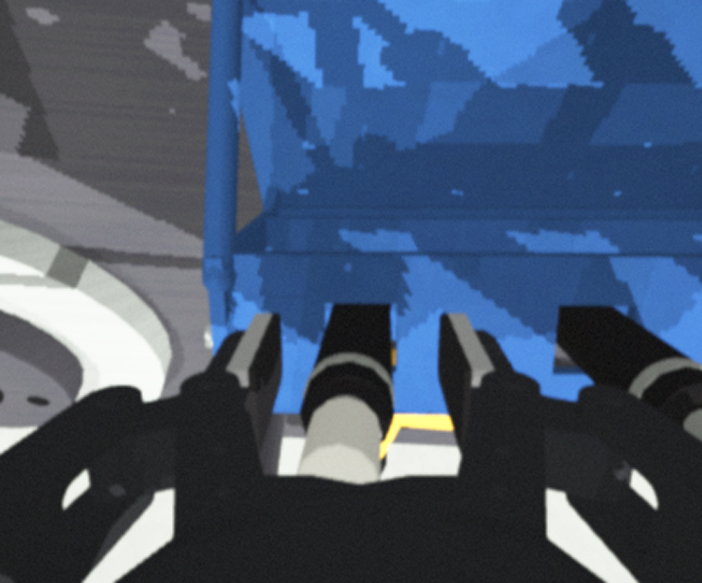

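>>> step_arm(
  linear=[
    [-1, 0, -2],
    [-1, 0, -2],
    [-1, 0, -2],
    [-1, 0, -2],
    [-1, 0, -2],
  ],
  yaw=[0, 0, 0, 0, 0],
  gripper=[-1, -1, -1, -1, -1],
)

```text
clock: 21.18
eef_pos: [584.2, -104.6, 130.7]
tool_rot: [2.541, 0.028, 1.645]
force: [-4.2, 1.5, 6.4]
width: 20.1
```

```bash
python3 -c "
from h import *
goto(ax(-112.5,220)[0])
"
```

```text
21.18 pos [ 584.2 -104.6  130.7] rot [2.541 0.028 1.645] F [-4.2  1.5  6.4] w 20.1 q [ 0.61  0.74 -0.6   2.28  2.6   0.45 -0.66]
toolz [ 0.566  0.019 -0.824] toolx [-0.074  0.997 -0.028] tilt 34.47 az 1.9
shift [ -3.6  -1.8 -97.6] norm 97.6 rows 3.0
```

>>> step_arm(
  linear=[
    [0, 0, -10],
    [-1, 0, -25],
    [-1, 0, -42],
    [-2, 0, -60],
    [-3, -1, -78],
    [-3, -1, -96],
    [-4, -1, -114],
    [-4, -1, -125],
  ],
  yaw=[0, 0, 0, 0, 0, 0, 0, 0],
  gripper=[-1, -1, -1, -1, -1, -1, -1, -1],
)

```text
clock: 21.85
eef_pos: [511.9, -112.0, 234.0]
tool_rot: [2.54, 0.031, 1.643]
force: [-0.9, 0.5, -2.1]
width: 20.4
```

```bash
python3 -c "
from h import *
goto([470,-250,330])
save('wrist','w9',(60,60,450,384),1.8)
save('side','s9',(170,80,470,300),2.6)
"
```

```text
21.85 pos [ 511.9 -112.   234. ] rot [2.54  0.031 1.643] F [-0.9  0.5 -2.1] w 20.4 q [ 0.79  0.45 -0.71  2.37  2.44  0.23 -0.54]
toolz [ 0.566  0.015 -0.824] toolx [-0.072  0.997 -0.031] tilt 34.48 az 1.5
shift [-137.5    9.2 -104.9] norm 173.2 rows 5.0
```

View pics/w9.png

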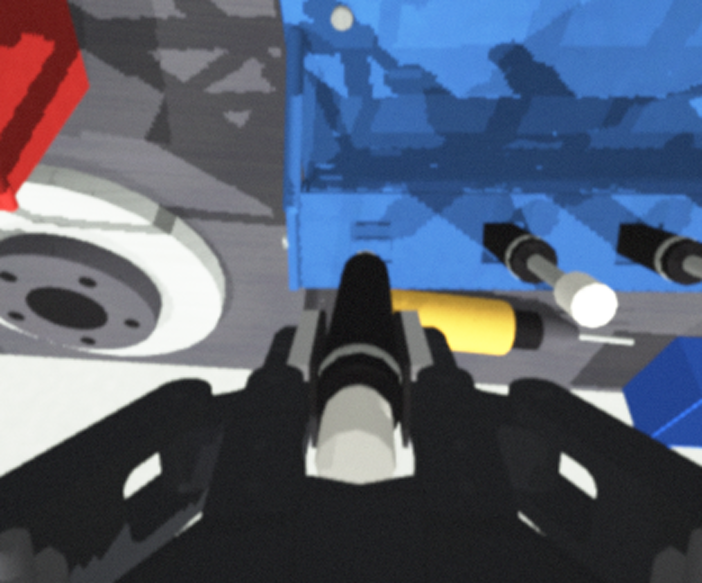

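View pics/s9.png

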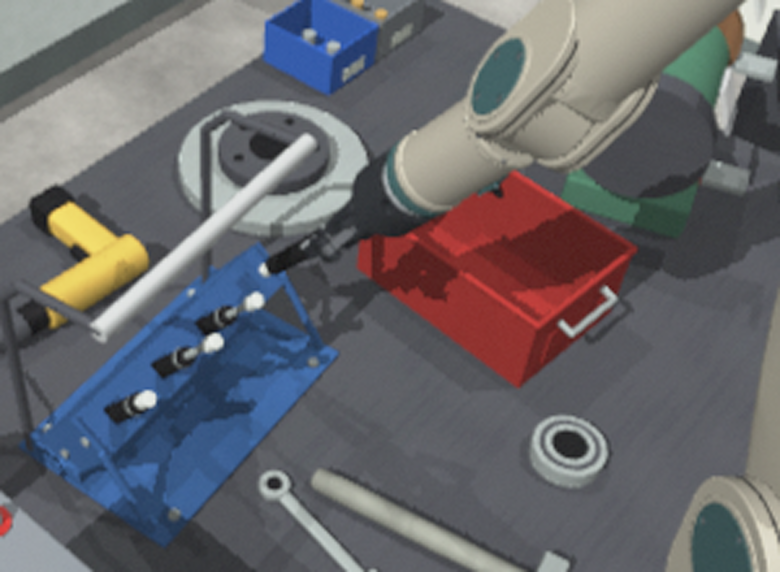

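>>> step_arm(
  linear=[
    [-15, 0, -17],
    [-35, 2, -34],
    [-60, 4, -51],
    [-85, 6, -68],
    [-112, 8, -85],
    [-137, 9, -100],
    [-137, 9, -100],
  ],
  yaw=[0, 0, 0, 0, 0, 0, 0],
  gripper=[-1, -1, -1, -1, -1, -1, -1],
)

```text
clock: 22.53
eef_pos: [490.7, -194.3, 280.5]
tool_rot: [2.55, 0.036, 1.634]
force: [0.4, -1.5, -2.0]
width: 20.2
```

```bash
python3 -c "
from h import *
goto([440,-395,235])
"
```

```text
22.53 pos [ 490.7 -194.3  280.5] rot [2.55  0.036 1.634] F [ 0.4 -1.5 -2. ] w 20.2 q [ 1.32  0.49 -1.16  2.27  1.33  0.26  0.75]
toolz [ 0.559  0.005 -0.829] toolx [-0.063  0.997 -0.036] tilt 33.97 az 0.5
shift [-195.3  -81.9    8.5] norm 212.0 rows 6.0
```

>>> step_arm(
  linear=[
    [-25, -5, -10],
    [-50, -15, -15],
    [-75, -25, -15],
    [-105, -38, -12],
    [-135, -50, -8],
    [-165, -65, 0],
    [-195, -80, 5],
    [-195, -82, 8],
  ],
  yaw=[0, 0, 0, 0, 0, 0, 0, 0],
  gripper=[-1, -1, -1, -1, -1, -1, -1, -1],
)

```text
clock: 23.2
eef_pos: [436.3, -402.1, 230.9]
tool_rot: [2.554, 0.034, 1.621]
force: [-0.5, -0.5, -1.7]
width: 20.7
```

```bash
python3 -c "
from h import *
goto([445,-400,130])
save('side','s10',(220,80,470,300),2.6)
"
```

```text
23.2 pos [ 436.3 -402.1  230.9] rot [2.554 0.034 1.621] F [-0.5 -0.5 -1.7] w 20.7 q [ 1.68  0.81 -1.21  2.05  0.99  0.4   1.57]
toolz [ 0.555 -0.    -0.832] toolx [-0.05   0.998 -0.034] tilt 33.72 az -0.0
shift [  5.1 -48.6  88.7] norm 101.3 rows 3.0
```

View pics/s10.png

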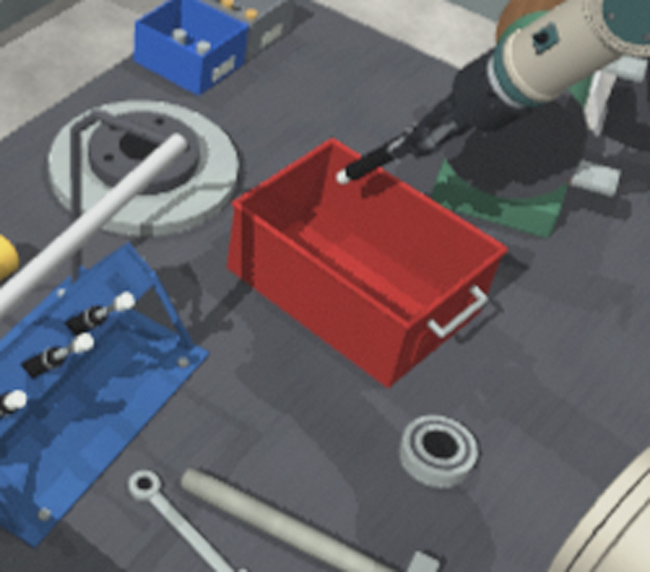

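>>> step_arm(
  linear=[
    [4, -16, 28],
    [8, -30, 54],
    [12, -42, 76],
    [13, -50, 90],
    [13, -55, 99],
    [13, -55, 99],
    [13, -55, 99],
  ],
  yaw=[0, 0, 0, 0, 0, 0, 0],
  gripper=[-1, -1, -1, -1, -1, -1, -1],
)

```text
clock: 23.83
eef_pos: [449.6, -383.3, 121.9]
tool_rot: [2.549, 0.035, 1.636]
force: [-0.7, 0.2, -2.5]
width: 20.3
```

```bash
python3 -c "
from h import *
goto([445,-392,118])
save('side','s11',(220,80,470,300),2.6)
"
```

```text
23.83 pos [ 449.6 -383.3  121.9] rot [2.549 0.035 1.636] F [-0.7  0.2 -2.5] w 20.3 q [ 1.53  0.95 -1.    2.14  1.76  0.28  0.88]
toolz [ 0.559  0.007 -0.829] toolx [-0.065  0.997 -0.035] tilt 33.99 az 0.7
shift [-8.2 -6.6  0.6] norm 10.5 rows 1.0
```

View pics/s11.png

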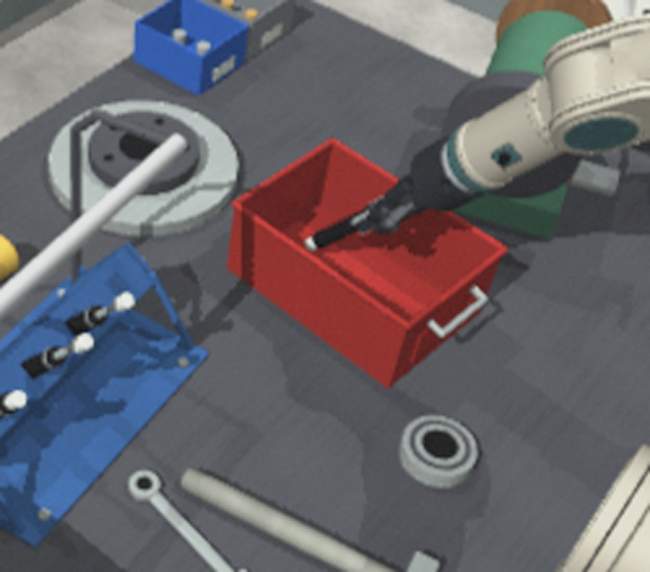

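>>> step_arm(
  linear=[
    [-7, 0, 4],
    [-7, 0, 6],
    [-7, 0, 6],
    [-7, 0, 6],
    [-7, 0, 6],
  ],
  yaw=[0, 0, 0, 0, 0],
  gripper=[-1, -1, 0, 0, 0],
)

```text
clock: 24.3
eef_pos: [453.8, -391.5, 119.0]
tool_rot: [2.547, 0.038, 1.635]
force: [0.5, 0.4, 1.1]
width: 42.7
```

>>> step_arm(
  linear=[
    [0, 0, -25],
    [0, 0, -55],
    [0, 0, -90],
    [0, 0, -120],
    [0, 0, -120],
  ],
  yaw=[0, 0, 0, 0, 0],
  gripper=[0.1, 0.1, 0.1, 0.1, 0.1],
)

```text
clock: 24.72
eef_pos: [379.7, -396.5, 216.9]
tool_rot: [2.556, 0.038, 1.622]
force: [-0.4, -0.2, -1.6]
width: 46.9
```

```bash
python3 -c "
from h import *
goto(ax(-112.5,310)[0])
save('side','s12',(220,80,470,300),2.6)
"
```

```text
24.72 pos [ 379.7 -396.5  216.9] rot [2.556 0.038 1.622] F [-0.4 -0.2 -1.6] w 46.9 q [ 1.81  0.82 -1.24  2.15  1.06  0.38  1.56]
toolz [ 0.554 -0.003 -0.833] toolx [-0.052  0.998 -0.038] tilt 33.62 az -0.3
shift [273.6 135.4  -3.2] norm 305.2 rows 8.0
```

View pics/s12.png

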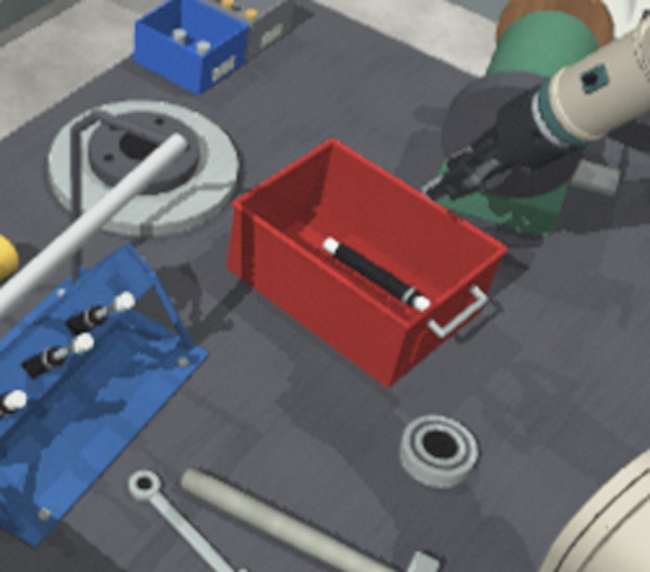

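```bash
python3 - <<'E'
from sim import *
q=ctrl.read_state()["qpos"]
g=lambda y,d:ax(y,d)[0]
for w in [[g(112.5,290)],[np.array([480,-120,300.]),g(112.5,290)],[np.array([480,-150,270.]),g(-37.5,245),g(112.5,245)],[np.array([470,-150,400.]),g(112.5,290)]]:
    print('--');run(q,[(a,0) for a in w]+[(g(112.5,250),0),(g(112.5,118),0),(g(112.5,250),0),(g(112.5,325),0),(g(-112.5,325),0)])
E
```

```text
--
[467. 110. 268.] 13 err 0.0 tilt 33.6 az -1.0 q [ 0.43  0.47 -1.24  2.45  1.66  0.78 -0.46]
[490. 112. 235.] 2 err 0.0 tilt 33.6 az -1.0 q [ 0.36  0.6  -1.17  2.44  1.79  0.87 -0.54]
[566. 119. 127.] 4 err 0.0 tilt 33.6 az -1.0 q [ 0.26  0.93 -1.01  2.34  2.08  1.03 -0.63]
[490. 112. 235.] 4 err 0.0 tilt 33.6 az -1.0 q [ 0.36  0.6  -1.18  2.44  1.79  0.87 -0.54]
[447. 108. 296.] 2 err 0.0 tilt 33.6 az -1.0 q [ 0.51  0.32 -1.25  2.44  1.53  0.64 -0.34]
[ 468. -116.  296.] 6 err 0.1 tilt 33.6 az -1.0 q [ 1.29  0.35 -1.24  2.41  1.59  0.23  0.29]
--
[ 480. -120.  300.] 8 err 0.0 tilt 33.6 az -1.0 q [ 1.28  0.37 -1.25  2.38  1.49  0.26  0.4 ]
[467. 110. 268.] 6 err 0.0 tilt 33.6 az -1.0 q [ 0.43  0.46 -1.22  2.45  1.67  0.76 -0.46]
[490. 112. 235.] 2 err 0.0 tilt 33.6 az -1.0 q [ 0.35  0.59 -1.16  2.44  1.79  0.86 -0.55]
[566. 119. 127.] 4 err 0.0 tilt 33.6 az -1.0 q [ 0.26  0.92 -1.    2.34  2.08  1.02 -0.63]
[490. 112. 235.] 4 err 0.0 tilt 33.6 az -1.0 q [ 0.36  0.59 -1.16  2.44  1.79  0.86 -0.55]
[447. 108. 296.] 2 err 0.0 tilt 33.6 az -1.0 q [ 0.51  0.32 -1.25  2.44  1.53  0.64 -0
[... 781 characters left out ...]
 az -1.0 q [ 1.29  0.35 -1.24  2.41  1.59  0.23  0.29]
--
[ 470. -150.  400.] 8 err 0.0 tilt 33.6 az -1.0 q [ 1.67  0.02 -1.25  2.19 -0.54  0.46  2.51]
[467. 110. 268.] 8 err 0.0 tilt 33.6 az -1.0 q [ 0.38  0.42 -1.13  2.45  1.68  0.7  -0.47]
[490. 112. 235.] 2 err 0.0 tilt 33.6 az -1.0 q [ 0.32  0.55 -1.08  2.44  1.81  0.8  -0.57]
[566. 119. 127.] 4 err 0.0 tilt 33.6 az -1.0 q [ 0.23  0.89 -0.95  2.34  2.1   0.98 -0.66]
[490. 112. 235.] 4 err 0.0 tilt 33.6 az -1.0 q [ 0.32  0.55 -1.09  2.44  1.81  0.8  -0.57]
[447. 108. 296.] 2 err 0.0 tilt 33.6 az -1.0 q [ 0.49  0.3  -1.2   2.44  1.53  0.61 -0.33]
[ 468. -116.  296.] 6 err 0.1 tilt 33.6 az -1.0 q [ 1.29  0.34 -1.24  2.41  1.59  0.23  0.29]
```

```bash
python3 -c "
from h import *
goto(ax(112.5,280)[0])
"
```

```text
24.77 pos [ 382.8 -395.   217.6] rot [2.551 0.039 1.626] F [ 0.2  0.5 -0.4] w 47.0 q [ 1.8   0.82 -1.24  2.15  1.07  0.38  1.55]
toolz [ 0.558 -0.001 -0.83 ] toolx [-0.056  0.998 -0.039] tilt 33.89 az -0.1
shift [498.  132.3  15. ] norm 515.5 rows 13.0
```

>>> step_arm(
  linear=[
    [30, 20, 0],
    [65, 35, 0],
    [102, 48, 0],
    [139, 60, 0],
    [176, 70, 0],
    [213, 80, 0],
    [250, 88, 0],
    [287, 95, 0],
  ],
  yaw=[0, 0, 0, 0, 0, 0, 0, 0],
  gripper=[0.1, 0.1, 0.1, 0.1, 0.1, 0.1, 0.1, 0.1],
)

```text
clock: 25.43
eef_pos: [439.4, -164.5, 253.7]
tool_rot: [2.548, 0.037, 1.636]
force: [0.5, 0.1, 0.1]
width: 46.9
```

```bash
python3 -c "
from h import *
goto(ax(112.5,280)[0])
"
```

```text
25.43 pos [ 439.4 -164.5  253.7] rot [2.548 0.037 1.636] F [0.5 0.1 0.1] w 46.9 q [ 1.35  0.5  -1.22  2.44  1.87  0.3   0.17]
toolz [ 0.56   0.006 -0.829] toolx [-0.065  0.997 -0.037] tilt 34.05 az 0.6
shift [272.1  51.6  15.9] norm 277.4 rows 7.0
```

>>> step_arm(
  linear=[
    [35, 10, 0],
    [72, 20, 2],
    [110, 28, 5],
    [148, 35, 8],
    [186, 42, 12],
    [224, 47, 15],
    [260, 50, 16],
    [272, 52, 16],
  ],
  yaw=[0, 0, 0, 0, 0, 0, 0, 0],
  gripper=[0.1, 0.1, 0.1, 0.1, 0.1, 0.1, 0.1, 0.1],
)

```text
clock: 26.1
eef_pos: [472.6, 117.7, 259.6]
tool_rot: [2.548, 0.032, 1.648]
force: [-0.0, 0.9, 0.6]
width: 47.1
```

```bash
python3 -c "
from h import *
goto(ax(112.5,200)[0])
"
```

```text
26.1 pos [472.6 117.7 259.6] rot [2.548 0.032 1.648] F [-0.   0.9  0.6] w 47.1 q [ 0.43  0.5  -1.24  2.42  1.65  0.79 -0.41]
toolz [ 0.559  0.017 -0.829] toolx [-0.077  0.997 -0.032] tilt 34.04 az 1.7
shift [-4.1  1.1 80.2] norm 80.3 rows 2.0
```

>>> step_arm(
  linear=[
    [-1, 0, 25],
    [-3, 1, 50],
    [-4, 1, 70],
    [-4, 1, 80],
    [-4, 1, 80],
  ],
  yaw=[0, 0, 0, 0, 0],
  gripper=[0.1, 0.1, 0.1, 0.1, 0.1],
)

```text
clock: 26.52
eef_pos: [518.8, 106.6, 191.0]
tool_rot: [2.553, 0.035, 1.637]
force: [0.7, 0.2, 0.1]
width: 47.1
```

```bash
python3 -c "
from h import *
goto(ax(112.5,120)[0])
save('wrist','w13',(60,60,450,384),1.8)
"
```

```text
26.52 pos [518.8 106.6 191. ] rot [2.553 0.035 1.637] F [0.7 0.2 0.1] w 47.1 q [ 0.36  0.72 -1.12  2.39  1.88  0.92 -0.51]
toolz [ 0.556  0.008 -0.831] toolx [-0.066  0.997 -0.035] tilt 33.76 az 0.8
shift [11.7  4.  77.6] norm 78.6 rows 2.0
```

View pics/w13.png

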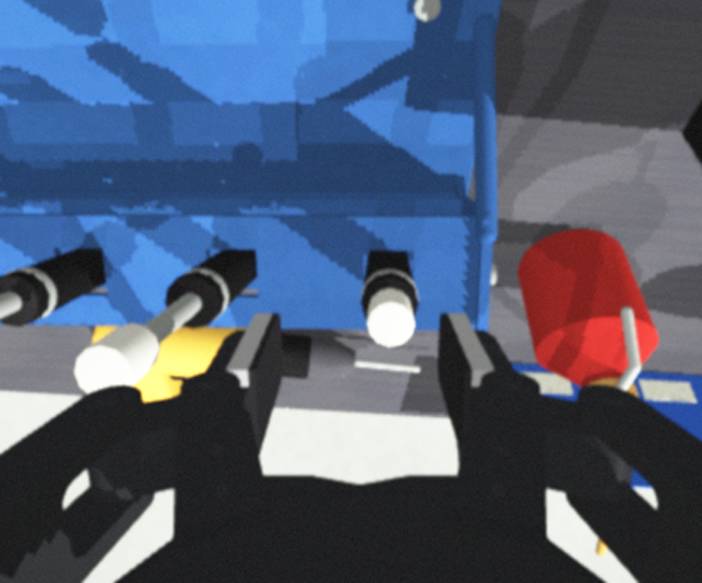

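>>> step_arm(
  linear=[
    [6, 1, 3],
    [9, 2, 12],
    [10, 3, 28],
    [11, 4, 44],
    [12, 4, 58],
    [12, 4, 70],
    [12, 4, 76],
    [12, 4, 77],
  ],
  yaw=[0, 0, 0, 0, 0, 0, 0, 0],
  gripper=[0.1, 0.1, 0.1, 0.1, 0.1, 0.1, 0.1, 0.1],
)

```text
clock: 27.23
eef_pos: [565.0, 117.5, 130.2]
tool_rot: [2.551, 0.037, 1.634]
force: [-0.1, -0.7, 0.8]
width: 46.8
```

```bash
python3 -c "
from h import *
goto(ax(112.5,120)[0])
save('wrist','w14',(60,60,450,384),1.8)
"
```

```text
27.23 pos [565.  117.5 130.2] rot [2.551 0.037 1.634] F [-0.1 -0.7  0.8] w 46.8 q [ 0.3   0.9  -1.04  2.31  2.02  1.   -0.54]
toolz [ 0.558  0.004 -0.83 ] toolx [-0.063  0.997 -0.037] tilt 33.92 az 0.4
shift [ 1.7 -1.5  1.3] norm 2.6 rows 1.0
```

View pics/w14.png

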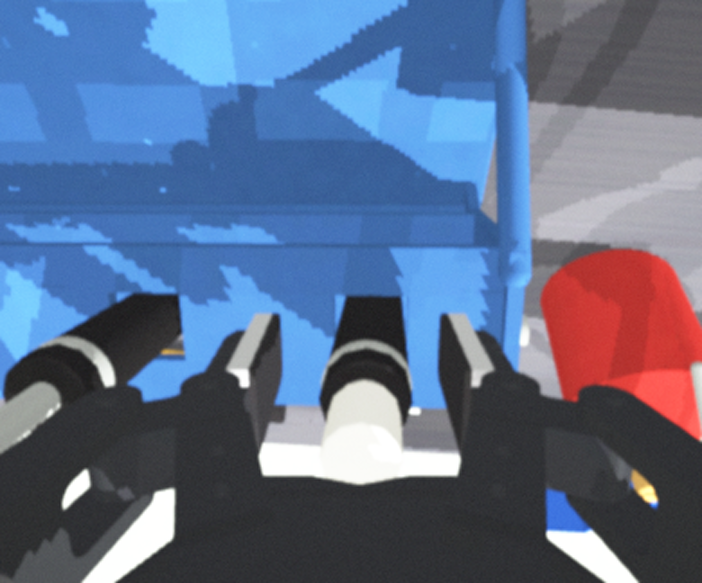

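>>> step_arm(
  linear=[
    [1, 0, 0],
    [1, 0, 0],
    [1, 0, 0],
    [1, 0, 0],
    [1, 0, 0],
  ],
  yaw=[0, 0, 0, 0, 0],
  gripper=[-1, -1, -1, -1, -1],
)

```text
clock: 27.7
eef_pos: [564.4, 119.5, 131.7]
tool_rot: [2.549, 0.037, 1.637]
force: [-4.5, 2.2, 6.1]
width: 20.3
```

```bash
python3 -c "
from h import *
goto(ax(112.5,220)[0]);goto(ax(112.5,325)[0])
"
```

```text
27.7 pos [564.4 119.5 131.7] rot [2.549 0.037 1.637] F [-4.5  2.2  6.1] w 20.3 q [ 0.29  0.9  -1.04  2.32  2.01  1.   -0.54]
toolz [ 0.559  0.007 -0.829] toolx [-0.066  0.997 -0.037] tilt 34.01 az 0.7
shift [ -4.6  -3.8 -97. ] norm 97.2 rows 3.0
27.7 pos [564.4 119.5 131.7] rot [2.549 0.037 1.637] F [-4.5  2.2  6.1] w 20.3 q [ 0.29  0.9  -1.04  2.32  2.01  1.   -0.54]
toolz [ 0.559  0.007 -0.829] toolx [-0.066  0.997 -0.037] tilt 34.01 az 0.7
shift [  -9.3   -5.7 -201.9] norm 202.2 rows 5.0
```

>>> step_arm(
  linear=[
    [0, 0, -10],
    [-1, 0, -25],
    [-2, -1, -42],
    [-3, -1, -60],
    [-4, -1, -78],
    [-4, -2, -96],
    [-5, -2, -114],
    [-6, -2, -130],
  ],
  yaw=[0, 0, 0, 0, 0, 0, 0, 0],
  gripper=[-1, -1, -1, -1, -1, -1, -1, -1],
)

```text
clock: 28.37
eef_pos: [489.3, 110.6, 238.2]
tool_rot: [2.551, 0.039, 1.633]
force: [0.2, -0.3, -1.5]
width: 20.6
```

```bash
python3 -c "
from h import *
goto(ax(112.5,328)[0])
save('wrist','w15',(60,60,450,384),1.8)
"
```

```text
28.37 pos [489.3 110.6 238.2] rot [2.551 0.039 1.633] F [ 0.2 -0.3 -1.5] w 20.6 q [ 0.39  0.56 -1.17  2.41  1.73  0.83 -0.45]
toolz [ 0.558  0.002 -0.83 ] toolx [-0.062  0.997 -0.039] tilt 33.89 az 0.2
shift [ -1.9  -2.7 -74.5] norm 74.6 rows 2.0
```

View pics/w15.png

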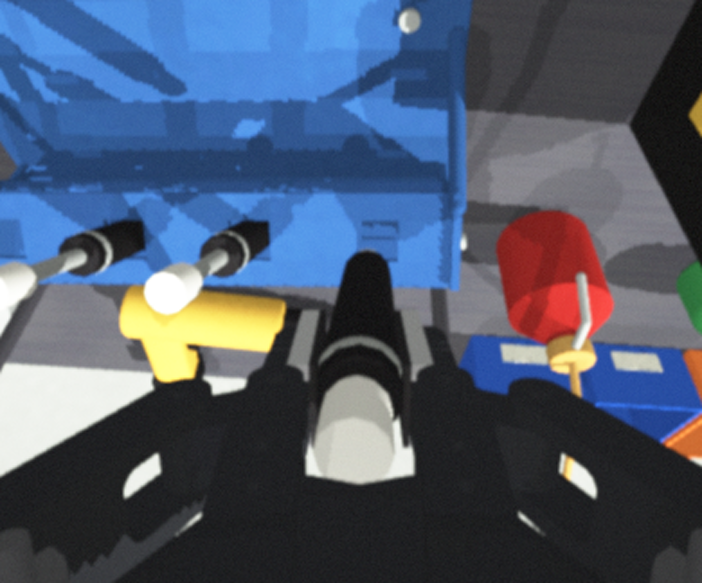

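>>> step_arm(
  linear=[
    [0, -1, -22],
    [-1, -2, -44],
    [-2, -2, -64],
    [-2, -3, -80],
    [-2, -3, -92],
    [-2, -3, -92],
  ],
  yaw=[0, 0, 0, 0, 0, 0],
  gripper=[-1, -1, -1, -1, -1, -1],
)

```text
clock: 28.92
eef_pos: [436.5, 108.2, 314.0]
tool_rot: [2.547, 0.041, 1.632]
force: [0.1, -0.6, -2.3]
width: 20.4
```

```bash
python3 -c "
from h import *
goto(ax(-112.5,345)[0])
save('side','s16',(170,80,470,300),2.6)
"
```

```text
28.92 pos [436.5 108.2 314. ] rot [2.547 0.041 1.632] F [ 0.1 -0.6 -2.3] w 20.4 q [ 0.54  0.22 -1.21  2.41  1.37  0.54 -0.16]
toolz [ 0.561  0.001 -0.828] toolx [-0.061  0.997 -0.041] tilt 34.14 az 0.1
shift [-225.4   -1.    12.2] norm 225.7 rows 6.0
```

View pics/s16.png

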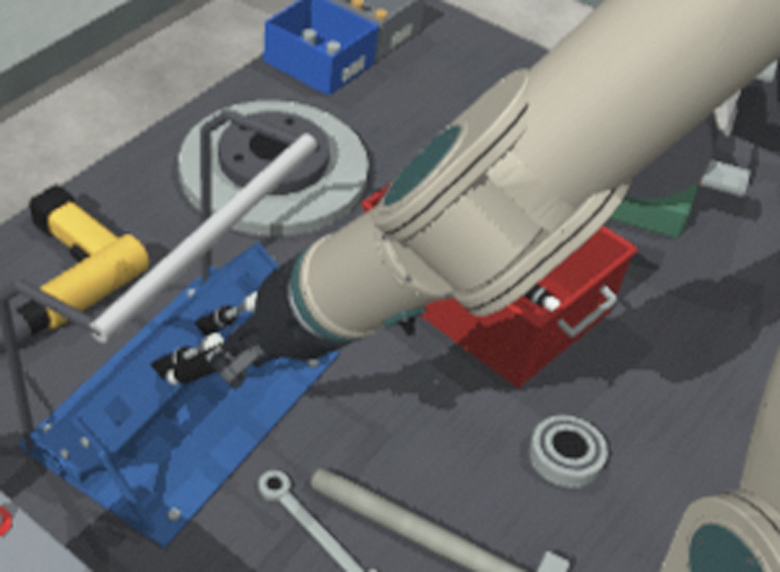

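>>> step_arm(
  linear=[
    [-30, 0, -2],
    [-65, 0, -2],
    [-100, 0, -2],
    [-135, 0, -2],
    [-170, 0, -2],
    [-205, 0, -2],
    [-235, 0, -2],
    [-260, 0, -2],
  ],
  yaw=[0, 0, 0, 0, 0, 0, 0, 0],
  gripper=[-1, -1, -1, -1, -1, -1, -1, -1],
)

```text
clock: 29.63
eef_pos: [460.4, -126.5, 317.3]
tool_rot: [2.575, 0.041, 1.626]
force: [-0.5, -0.5, -2.8]
width: 20.6
```

```bash
python3 -c "
from h import *
goto([440,-350,245])
"
```

```text
29.63 pos [ 460.4 -126.5  317.3] rot [2.575 0.041 1.626] F [-0.5 -0.5 -2.8] w 20.6 q [ 1.33  0.3  -1.24  2.32  0.91  0.24  0.98]
toolz [ 0.538 -0.005 -0.843] toolx [-0.055  0.998 -0.041] tilt 32.55 az -0.5
shift [-218.9  -71.3   51. ] norm 235.8 rows 6.0
```

>>> step_arm(
  linear=[
    [-30, -5, 0],
    [-65, -14, 4],
    [-100, -25, 10],
    [-135, -38, 18],
    [-170, -50, 28],
    [-200, -62, 40],
    [-218, -71, 50],
    [-218, -71, 50],
  ],
  yaw=[0, 0, 0, 0, 0, 0, 0, 0],
  gripper=[-1, -1, -1, -1, -1, -1, -1, -1],
)

```text
clock: 30.3
eef_pos: [438.2, -351.5, 242.5]
tool_rot: [2.578, 0.037, 1.621]
force: [-0.4, -0.9, -3.4]
width: 20.3
```

```bash
python3 -c "
from h import *
goto([445,-345,128])
save('top','t17',(300,140,460,300),4)
save('side','s17',(220,80,470,300),2.6)
"
```

```text
30.3 pos [ 438.2 -351.5  242.5] rot [2.578 0.037 1.621] F [-0.4 -0.9 -3.4] w 20.3 q [ 1.61  0.69 -1.14  2.13  0.94  0.32  1.49]
toolz [ 0.535 -0.005 -0.845] toolx [-0.05   0.998 -0.037] tilt 32.35 az -0.5
shift [ 10.4 -54.9 100.3] norm 114.9 rows 3.0
```

View pics/t17.png

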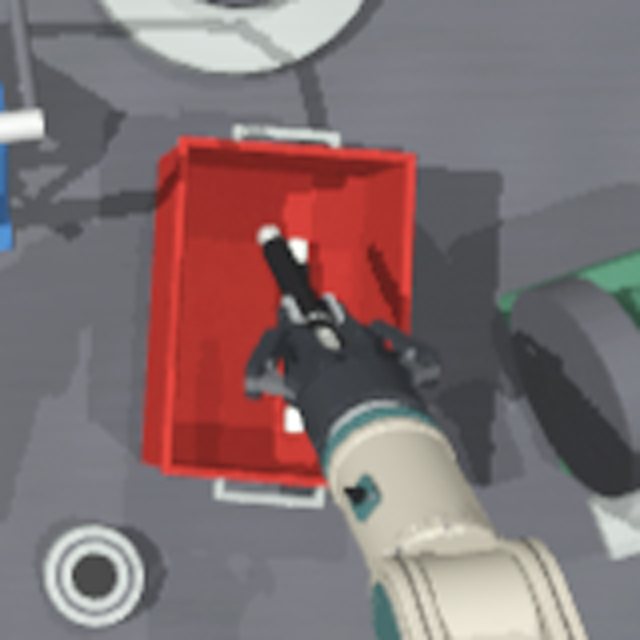

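View pics/s17.png

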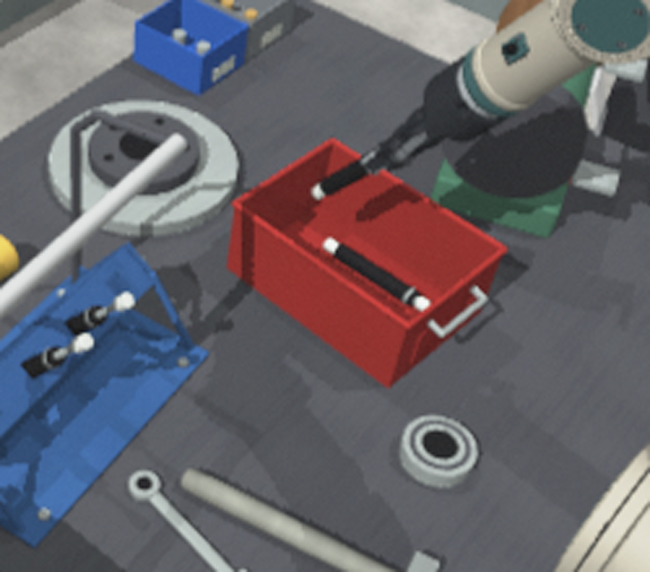

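>>> step_arm(
  linear=[
    [-30, -4, 0],
    [-54, -12, 15],
    [-54, -24, 38],
    [-54, -36, 62],
    [-54, -48, 86],
    [-54, -58, 104],
    [-54, -58, 104],
    [-54, -58, 104],
  ],
  yaw=[0, 0, 0, 0, 0, 0, 0, 0],
  gripper=[-1, -1, -1, -1, -1, -1, -1, -1],
)

```text
clock: 31.07
eef_pos: [452.4, -403.2, 130.1]
tool_rot: [2.573, 0.041, 1.632]
force: [-0.3, -0.7, -2.4]
width: 20.2
```

```bash
python3 -c "
from h import *
goto([445,-410,120])
save('side','s18',(220,80,470,300),2.6)
"
```

```text
31.07 pos [ 452.4 -403.2  130.1] rot [2.573 0.041 1.632] F [-0.3 -0.7 -2.4] w 20.2 q [ 1.5   0.9  -0.95  2.08  1.5   0.24  1.13]
toolz [ 0.539 -0.002 -0.842] toolx [-0.061  0.997 -0.041] tilt 32.64 az -0.2
shift [ -5.9 -12.1   4.6] norm 14.2 rows 1.0
```

View pics/s18.png

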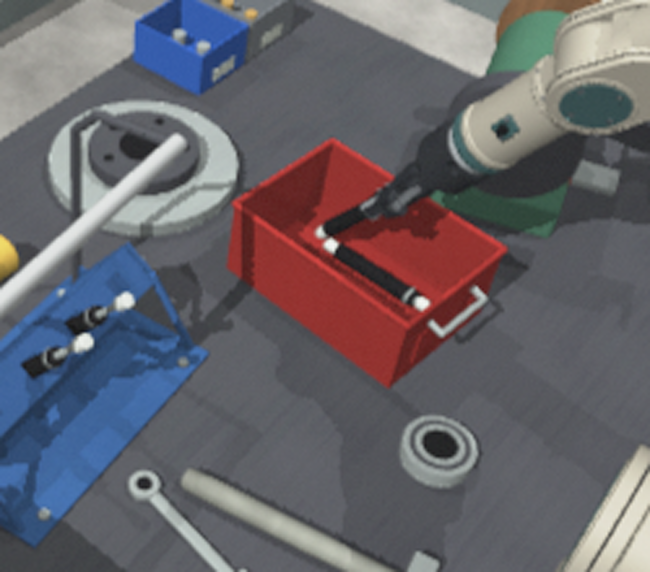

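>>> step_arm(
  linear=[
    [-5, -9, 6],
    [-6, -12, 9],
    [-6, -12, 9],
    [-6, -12, 9],
    [-6, -12, 9],
    [-6, -12, 9],
  ],
  yaw=[0, 0, 0, 0, 0, 0],
  gripper=[-1, -1, -1, -0.1, -0.1, -0.1],
)

```text
clock: 31.62
eef_pos: [448.3, -412.0, 119.3]
tool_rot: [2.57, 0.045, 1.63]
force: [-0.1, -0.3, 0.1]
width: 38.5
```

>>> step_arm(
  linear=[
    [0, 0, -25],
    [0, 0, -55],
    [0, 0, -90],
    [0, 0, -120],
    [0, 0, -140],
    [0, 0, -140],
    [0, 0, -140],
  ],
  yaw=[0, 0, 0, 0, 0, 0, 0],
  gripper=[-0.1, -0.1, -0.1, -0.1, -0.1, -0.1, -0.1],
)

```text
clock: 32.2
eef_pos: [371.5, -412.3, 236.9]
tool_rot: [2.571, 0.047, 1.628]
force: [-0.2, -0.5, -0.3]
width: 38.6
```

```bash
python3 -c "
from h import *
st()
save('side','s19',(200,80,450,300),2.7)
im=save('top','t19',(180,120,420,280),3)
m=np.zeros((384,512),bool);m[170:265,330:410]=1
P=pts(im,m);
h=cv2.cvtColor(im['frame'],cv2.COLOR_RGB2HSV).astype(int)
v,u=np.nonzero(m&(im['depth']>0))
w=(h[v,u,1]<60)&(h[v,u,2]>150)&(P[:,2]<60)
lab=np.zeros((384,512),np.uint8);lab[v[w],u[w]]=1
n,L,sg,c=cv2.connectedComponentsWithStats(lab)
for i in range(1,n):
    print(sg[i,4],c[i].round(1),np.median(pts(im,L==i),0).round(1))
"
```

```text
32.2 pos [ 371.5 -412.3  236.9] rot [2.571 0.047 1.628] F [-0.2 -0.5 -0.3] w 38.6 q [ 1.83  0.78 -1.24  2.1   0.85  0.41  1.78]
6 [358.5 172. ] [ 612.6 -358.7    1.5]
1 [366. 171.] [ 613.8 -385.7    1.6]
8 [373.5 172. ] [ 6.102e+02 -4.115e+02 -4.000e-01]
2 [383.5 173. ] [ 605.2 -444.9    3.1]
28 [386.9 200.5] [ 509.1 -445.6   20.2]
29 [372.  202.6] [ 502.3 -395.5   19.5]
5 [385.8 236.4] [ 389.8 -435.    20.9]
2 [390.5 237. ] [ 386.3 -450.4   22.4]
1 [407. 236.] [ 3.882e+02 -5.132e+02 -4.000e-01]
7 [371.4 238.3] [ 384.3 -387.6   21.8]
26 [385.5 242.2] [ 369.9 -433.4   19.1]
31 [371.1 244.2] [ 364.3 -384.6   22.4]
4 [353.  262.5] [ 3.032e+02 -3.264e+02  3.000e-01]
7 [365. 263.] [ 300.7 -368.     0.9]
5 [376. 264.] [ 2.966e+02 -4.038e+02 -2.000e-01]
```

View pics/s19.png

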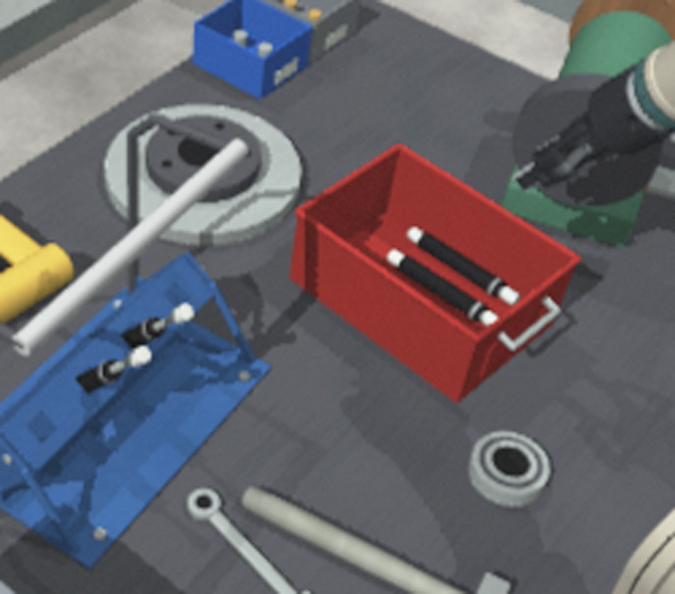

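View pics/t19.png

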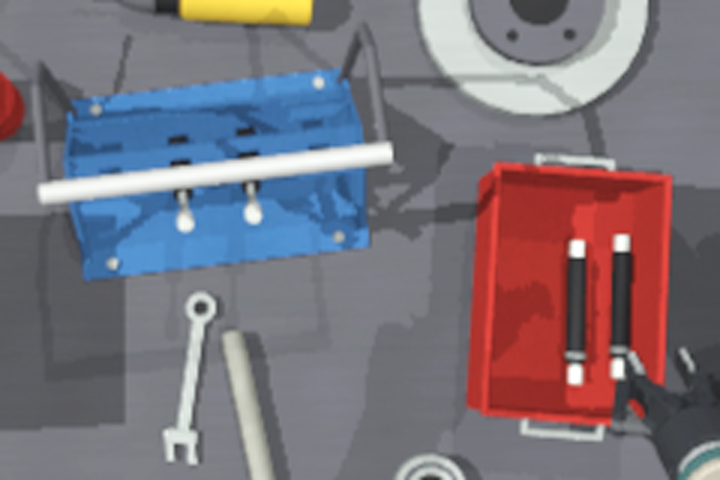

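```bash
python3 -c "
from h import *
print(ctrl.finish_job())
st()"
```

```text
the job is handed in; nothing more can be done
None
the job is handed in; nothing more can be done
```

Both spent struts are in the red bin with their rods pushed in, and the two sound ones are still seated in the rack. I handed the job in at 32.2 s of the 72 s allowed.

| Slot (rack y) | Force when pressed | Result |
|---|---|---|
| +112.5 mm | yielded at 3–4 N | spent; pushed in until the stop (about 22 N), rod stayed in |
| +37.5 mm | 25 N within a few mm | sound, rod came back out |
| -37.5 mm | 28 N within a few mm | sound, rod came back out |
| -112.5 mm | yielded at about 4 N | spent, rod stayed in |

- **Handling:** I tested all four struts before moving any. Each spent strut was then gripped by its tube, drawn out along its axis and laid in the bin.
- **Tilting the tool:** The move interface can only turn the tool about its own axis. I got the roughly 34° tilt by driving the arm repeatedly against its reach limit, where it kept part of the tilt each time. The tilt direction stayed 3–5° off the strut axis, but both struts came out freely.
- **Last checks:**
  - Final side and top pictures show both struts lying side by side in the bin. Their end fittings are about 140 mm apart, which matches rods fully in.
  - Both sound rods stood out in the rack, and the gripper was clear and touching nothing.
  - I did not re-measure the battery and oil can at the end. No contact with them was seen at any point.
- **Disagreement:** The rack base's outline in the pictures lay about 20 mm further out than the pose I worked out from the struts. I went by the struts, and all the presses and grasps landed where expected.

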